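# Tip spent sample tubes into the waste box and snap it shut

## Robot

A 6-joint arm with a two-finger parallel gripper is mounted at the origin on a cart in front of the work surface, level with it; the furniture and walls round the work are solid. World frame = base frame: x ahead of the robot, y to its left, z up, the work surface at z = 0. Lengths are in mm, angles in rad, forces in N, time in s.
With the tool pointing down it reaches from about 300 to 875 mm from the base axis. Payload 6.4 kg.
Tool frame: the origin (TCP) lies midway between the tips of the shut fingers; the grasp point (between the pads) lies 19 mm behind it; z points along the fingers, y is the line along which they close (so a half turn about z gives the same grasp; the last joint's range is limited). The gripper opens to 85 mm and grips with 20 to 120 N. Pads are 22 mm wide; open, the fingers measure 114 mm over their backs; the gripper's body (76 mm by 85 mm) begins 54 mm behind the grasp point. The pads swing forward as they close: fully open they stand 13 mm farther back than shut.
Start: joints at [0.969, 0.181, 1.607, -0, 1.354, -0.206], TCP at [221.679, 530.565, 194.288] pointing down, gripper open.
Joint ranges: [-2.99, 2.99], [-0.89, 2.07], [0.3, 2.58], [-1.14, 4.28], [0, 2.63], [-3.12, 3.12]. Speed limits (rad/s): [2.57, 2.57, 3.01, 3.14, 3.14, 3.14].

## Interface

Orientations are given as a unit quaternion [w, x, y, z].
In Python, from station import manip gives the robot as it stands.
- The arm moves only by the tool apply_moves, never from a script. Its arguments are lists of equal length, an entry for each row: "linear": the shift along the tool's x, y, z each as a share of 750 mm, from -1 to 1, a list of three; "angular": the turn, a rotation vector about the tool's x, y, z each as a share of pi/2 rad, from -1 to 1, a list of three; "claw": the closure, from -1 (fully open) to 1 (shut). In form: {"linear": [[tx, ty, tz], ...], "angular": [[ax, ay, az], ...], "claw": [claw, ...]}. A call has 1 to 12 rows; each row shifts and turns the commanded pose from where the row before left it, along the tool's axes as they then stand; what a row does not reach is not made up. A row lasts 1/10 s, in which the tool goes at most 50 mm and 8.59 degrees, less where a joint would pass 70% of its speed; a pose out of reach is approached as far as the arm can. A call with a number of a shift or a turn outside -1 to 1 is refused whole. A call with a gripper value outside its range is refused whole. The fingers move at their own pace and stop on an object; the grip force is fixed at half the most. Time passes only in rows, so rows that do not move let the fingers close. It gives the time, the measured TCP pose, the force, the opening and the grip force at its end, in the units of the state.
- manip.state(): the state, without advancing time (a new reading comes with each control period).
- manip.camera(name): name is "scene" or "top" or "wrist"; returns (picture, depth): 420x560x3 uint8, red, green, blue; 420x560 float32, mm along the optical axis (not along the pixel's ray), 0 where there is no reading.
- manip.get_calibration(name): a dict with "fovy" (degrees; the focal length in pixels is half the picture's height over the tangent of half this angle, whatever the lens; pixels are square), "cx", "cy" (the principal point, pixels), "k1" (the pictures are not rectified: a ray, as slopes to the right and down, at radius r is drawn at 1 + k1 r^2 times it, then the intrinsics apply), "extrinsics" (4x4, takes a point from camera to world coordinates); the wrist camera has in their place "hand_eye" (4x4, takes a point from camera to tool coordinates, whose origin is the TCP and whose axes are the flange's). Camera axes: x right, y up, looking along -z (the intrinsics and any distortion apply to the point x, -y, -z); pixel columns grow to the right and rows downward; lengths in mm; the calibration is good to about 2 mm. A picture is of the moment at which its call begins: read the wrist's pose just before it. get_calibration takes no time and is no camera call.
- manip.finish_job(): hands the job in; it is judged then, once.
Trained networks look in the newest picture that a camera, given by its name, has taken for a name from the list of things; names that differ only in an ending like _2 or _b are one class to them, and where a whole thing is asked for, a point or a joint stands for the part that bears it (a point fixed in the world has none). Each returns a list of dicts, best first, with "confidence" (0 to 1); they miss things now and then, are a little off and sometimes report something else, mostly with a low value. They report only what shows in the picture. A call takes as long as a camera call. They do not tell look-alikes from the thing itself.
- manip.look_for(camera, query): "at" ([x, y, z] in mm, in world coordinates, good to about 4 mm: the middle of the surface that is visible of it).
The state is a dict: "time": time; "joints": joint angles; "qd": joint speeds; "effort": joint torques, N m; "eef_pos": TCP position; "tcp_rot": TCP orientation; "wrist_force": force on the tool from outside, world axes, zero at the start; "ft_torque": the same for the moment, N m; "width": finger opening in mm; "grasp_force": force on a finger pad.
Only numpy, scipy, OpenCV 4.12 (cv2) and the standard library are available. Lean on these libraries where they do the work, as an engineer would, in place of code of your own. Each camera call takes 0.05 s, during which the arm holds its last target. There are 200 camera calls.

## Task

Take the steel tray by its black handle and tip it so that all four used blood tubes slide into the open waste box; do not touch the tubes with the gripper. Set the empty tray back down flat on the worktop, then close the box's lid and press its front edge down until the catch snaps and holds it fully shut. Leave the other things standing where they are.

Things in the scene. Friction and masses are not known exactly. Their poses are not given: they have to be found in the camera images.
- tray: steel tray, floor 150 x 98 mm, side walls 18 mm high, 0.2 kg; origin under its floor, +x towards its open end (the lip over which things slide off), z up. Ribs 3 mm high part the floor into four lanes along x. At the -x end a black grip plate (12 mm thick, 56 mm wide along y, 46 mm high) leans 28 degrees from vertical, its top away from the tray
- tray_grip (a point): centre of the black grip plate, at (-86, 0, 50) mm in the tray's frame; the plate's thin direction is (0.883, 0, 0.469) and its upward direction (-0.469, 0, 0.883) in the tray's frame
- tray_lip (a point): middle of the open end's edge on top of the floor, at (80, 0, 3) mm in the tray's frame; the floor is 3 mm thick
- used_tube_1: used capped blood tube 1 (76 mm long, glass body 12 mm, cap 17 mm diameter, 12 g) lying lengthwise in one of the tray's lanes, cap towards the lip; origin at the middle of its round closed end, +z along the tube to the cap (the tube's middle is 38 mm along z)
- used_tube_2: used tube 2, the same, but with its cap towards the handle
- used_tube_3: used tube 3, the same as tube 1
- used_tube_4: used tube 4, the same as tube 1
- waste_box: white open plastic box, fixed, 134 x 134 mm, 100 mm high, walls 3 mm, with a 6 mm rim outside. Origin at the centre of its underside; -x is its front (catch side), +x its hinge side, z up. The front wall carries a 64 mm wide bead, 17 mm below the rim and 12 mm out from the wall, for the lid's sprung catch tongue
- box_mouth (a point): centre of the box's mouth, at rim height (100 mm above the worktop), axes as the box
- box_lid (a joint): angle of the dark grey lid in rad: 0 fully shut, 1.57 upright, 1.95 fully open (leaning back). The stiff hinge keeps it where it is left when well open; left nearly closed, it rests with the tongue on the bead at about 0.08 and must be pressed past it with some 5 to 10 N
- lid_hinge (a point): middle of the hinge line, 75 mm from the box's centre on its +x side and 102 mm above the worktop; the axis lies along the box's y. The lid reaches 152 mm from it and is 148 mm wide, 8 mm thick. The point turns with the lid: its -x runs towards the lid's front edge, its z out of the lid's outer face
- lid_press (a point): point on the lid's outer face, mid-width, 134 mm from the hinge line (18 mm from the front edge): the place to press. The sprung tongue, 46 mm wide, hangs at the front edge and reaches 45 mm below the lid
- bottle: white reagent bottle, 54 mm diameter, 112 mm high, origin at the centre of its underside; bystander
- timer: lab timer, 70 x 66 x 19 mm, origin at the centre of its underside; bystander
- tape_roll: roll of tape lying flat, 94 mm diameter, 25 mm high, origin at the centre of its underside; bystander
Not all that is in view belongs to the job. Leave any purple look-alike of the used_tube_1 alone.

How it is judged:
By the outcome, as a careful person would: the job done as asked, in the order asked, and still so for the second after the job is handed in, with the robot touching nothing.
It also fails if it takes over 72 s, if anything falls off the work surface, if the arm or the gripper's body presses on something with over 40 N, if the wrist force passes 120 N, or if a joint passes its speed limit or range.

## Working session

There is one attempt and no reset: what is moved stays moved. The work goes in short steps, Python scripts to look and compute and a tool call to move; the robot and the scene stay as the last step left them, time stands still between calls to the robot, and variables do not carry over. Pictures are saved under pics/ and viewed, at most 10 in all, crops included, and the job is handed in when it is done.

Besides the shell and the picture viewer there is one more tool, called after "Request:" as name(argument=value, ...) on one line, values as JSON. apply_moves: Moves the arm, as the interface text tells. Its arguments: {"type":"object","properties":{"linear":{"type":"array","items":{"type":"array","items":{"type":"number"}}},"angular":{"type":"array","items":{"type":"array","items":{"type":"number"}}},"claw":{"type":"array","items":{"type":"number"}}},"required":["linear","angular","claw"]}

```bash
ls; mkdir -p pics
cat > h.py <<'E'
import numpy as np, cv2
from station import manip
from scipy.spatial.transform import Rotation as R
def T_tool():
    s=manip.state(); q=s["tcp_rot"]; T=np.eye(4); T[:3,:3]=R.from_quat([q[1],q[2],q[3],q[0]]).as_matrix(); T[:3,3]=s["eef_pos"]; return T
def grab(n):
    T=T_tool() if n=="wrist" else None
    im,d=manip.camera(n); c=manip.get_calibration(n)
    E=T@np.array(c["hand_eye"]) if n=="wrist" else np.array(c["extrinsics"])
    return im,d,c,E
def cloud(im,d,c,E):
    h,w=d.shape; f=h/2/np.tan(np.radians(c["fovy"])/2)
    K=np.array([[f,0,c["cx"]],[0,f,c["cy"]],[0,0,1.]])
    u,v=np.meshgrid(np.arange(w),np.arange(h))
    p=np.stack([u,v],-1).reshape(-1,1,2).astype(np.float64)
    n=cv2.undistortPoints(p,K,np.array([c["k1"],0,0,0.,0])).reshape(h,w,2)
    P=np.stack([n[...,0]*d,-n[...,1]*d,-d,np.ones_like(d)],-1)@E.T
    P=P[...,:3]; P[d==0]=np.nan; return P
def save(n,im): cv2.imwrite("pics/"+n,im[...,::-1])
E
python3 - <<'E'
from h import *
s=manip.state(); print(s)
for n in("scene","top"):
    im,d,c,E=grab(n); save(n+"0.png",im); P=cloud(im,d,c,E); np.savez(n+"0.npz",P=P,im=im); print(n,c["fovy"],c["k1"],E.round(2).tolist())
    for q in ["tray","tray_grip","tray_lip","used_tube_1","waste_box","box_mouth","lid_hinge","lid_press","bottle","timer","tape_roll"]:
        print(q,[(np.round(r["at"]).tolist(),round(r["confidence"],2)) for r in manip.look_for(n,q)])
E
```

```text
pics
{'time': 0.0, 'joints': array([ 9.68716711e-01,  1.81540152e-01,  1.60801251e+00,  5.58061446e-07,
        1.35377795e+00, -2.06305073e-01]), 'qd': array([ 0.00065988,  0.00121622, -0.00169899, -0.00063548, -0.00045913,
       -0.00233597]), 'effort': array([ 2.98354171e-03, -4.44870651e+01, -3.51348281e+01,  1.03977693e-04,
        9.03252047e-03,  3.93091545e-05]), 'eef_pos': array([221.30863514, 530.04287652, 193.38252267]), 'tcp_rot': array([-3.42000025e-04,  1.96598259e-01,  9.80483743e-01, -7.98851422e-04]), 'wrist_force': array([-0.42586236, -0.20619997,  0.04236766]), 'ft_torque': array([-0.04866301, -0.02034239, -0.02842688]), 'grasp_force': 0.0, 'width': 85.55973609030949}
scene 47.30897400907921 -0.0003461145187071574 [[0.24, 0.86, -0.46, -70.03], [-0.97, 0.21, -0.12, -114.59], [-0.0, 0.47, 0.88, 1240.05], [0.0, 0.0, 0.0, 1.0]]
tray [([473.0, 177.0, 1.0], 0.71)]
tray_grip [([474.0, 179.0, 8.0], 0.61)]
tray_lip [([472.0, 175.0, 8.0], 0.69)]
used_tube_1 [([514.0, 170.0, 10.0], 0.56), ([440.0, 463.0, 15.0], 0.55), ([466.0, 160.0, 16.0], 0.47), ([496.0, 164.0, 13.0], 0.44
[... 368 characters left out ...]
281 -0.0066137143060360625 [[0.19, 0.89, -0.41, -214.97], [-0.98, 0.17, -0.07, -85.34], [0.0, 0.42, 0.91, 1710.37], [0.0, 0.0, 0.0, 1.0]]
tray [([477.0, 174.0, 8.0], 0.89)]
tray_grip [([480.0, 174.0, -1.0], 0.89)]
tray_lip []
used_tube_1 [([440.0, 460.0, 15.0], 0.61), ([452.0, 148.0, 16.0], 0.6), ([468.0, 164.0, 20.0], 0.55), ([485.0, 171.0, 17.0], 0.5), ([510.0, 172.0, 13.0], 0.5)]
waste_box [([485.0, -142.0, 74.0], 0.91)]
box_mouth [([485.0, -145.0, 76.0], 0.72)]
lid_hinge [([466.0, -215.0, 199.0], 0.78), ([477.0, 174.0, 5.0], 0.67)]
lid_press [([468.0, -213.0, 197.0], 0.68)]
bottle [([574.0, 43.0, 77.0], 0.67)]
timer [([567.0, 411.0, 18.0], 0.68)]
tape_roll [([478.0, -360.0, 17.0], 0.53)]
```

View pics/scene0.png

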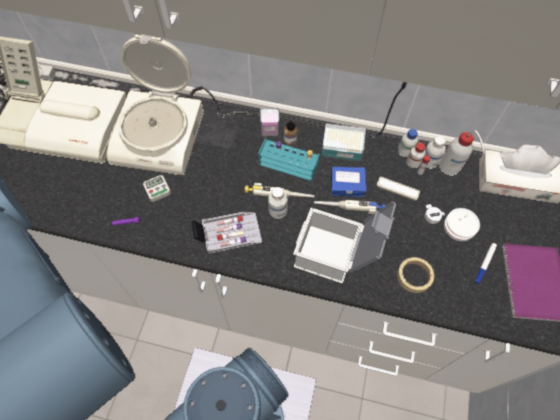

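Run:
```python
from h import *
for n in("scene","top"):
    z=np.load(n+"0.npz"); P=z["P"]; im=z["im"].astype(int)
    X,Y,Z=P[...,0],P[...,1],P[...,2]
    def pr(t,m):
        q=P[m]; print(n,t,m.sum(),q.mean(0).round(1), np.percentile(q,2,axis=0).round(), np.percentile(q,98,axis=0).round())
        if len(q)>20:
            r=cv2.minAreaRect(q[:,:2].astype(np.float32)); print("   rect",np.round(r[0],1),np.round(r[1],1),round(r[2],1))
    g=lambda x0,x1,y0,y1,z0,z1:(X>x0)&(X<x1)&(Y>y0)&(Y<y1)&(Z>z0)&(Z<z1)
    print("table z",np.nanmedian(Z[g(350,700,-500,600,-20,20)]))
    pr("tray>4",g(380,600,60,300,5,90))
    pr("trayhi",g(380,600,60,300,30,90))
    pr("rim",g(350,620,-250,-20,94,106))
    pr("lid",g(300,680,-330,-100,115,300))
    m=g(300,680,-330,-100,115,300); q=P[m]; c=q.mean(0); u,s,v=np.linalg.svd(q-c,full_matrices=False); print("lid normal",v[2].round(3),s.round())
    pr("bottle",g(500,640,0,110,100,130))
    print(im[g(380,600,60,300,30,90)].mean(0))
```

```text
table z -0.6986595779560503
scene tray>4 1328 [475.6 171.1  22.8] [409.  65.   5.] [573. 252.  75.]
   rect [493.1 176.4] [213.4 236.3] 1.4
scene trayhi 273 [464.  202.1  58.8] [415.  62.  33.] [582. 257.  82.]
   rect [502.6 152.3] [ 56.7 244. ] 36.6
scene rim 720 [ 479.7 -119.4   99.2] [ 406. -193.   95.] [558. -40. 105.]
   rect [ 482.4 -117.2] [150.5 149.4] 84.2
scene lid 1487 [ 464.9 -220.3  201.6] [ 396. -248.  119.] [ 547. -192.  273.]
   rect [ 471.9 -219.1] [ 61.5 155.8] 84.6
lid normal [0.087 0.968 0.235] [1956. 1662.  374.]
scene bottle 100 [580.6  46.8 108.8] [567.  33. 101.] [595.  61. 114.]
   rect [581.   46.8] [30.6 30.4] 32.0
[60.8021978  59.25274725 60.02930403]
table z 0.5158280794718166
top tray>4 1321 [478.2 173.1  18.5] [389.  65.   5.] [587. 290.  75.]
   rect [490.1 179.8] [219.5 239.7] 0.1
top trayhi 185 [468.8 198.   59.9] [414.  61.  32.] [586. 256.  84.]
   rect [489.8 144.5] [ 85.  242.2] 35.3
top rim 409 [ 483.8 -116.7   99.6] [ 407. -191.   94.] [560. -39. 106.]
   rect [ 483.3 -116.2] [152.2 148.7] 83.9
top lid 900 [ 467.2 -219.   201.3] [ 396. -248.  118.] [ 549. -191.  273.]
   rect [ 474.7 -217.8] [ 61.5 161.4] 83.4
lid normal [0.092 0.967 0.238] [1533. 1323.  292.]
top bottle 73 [580.9  47.8 110.4] [568.  34. 102.] [597.  64. 122.]
   rect [582.8  49. ] [30.5 30.6] 11.3
[89.97297297 89.48108108 90.19459459]
```

The scene view shows the tray at px (232,231) with its black handle at (198,230), the open box at (328,243) with its lid standing at (375,238), and the bottle at (278,203). The purple look-alike tube at (125,221) is left alone. Next I refine the tray pose.

```bash
cat >> h.py <<'E'
def Tm(Rm,p): T=np.eye(4); T[:3,:3]=Rm; T[:3,3]=p; return T
def tray_T(center,yaw,z=0): return Tm(R.from_euler("z",yaw).as_matrix(),[center[0],center[1],z])
def grasp_in_tray(flip=False,back=0):
    z=np.array([.469,0,-.883]); z/=np.linalg.norm(z); y=np.array([.883,0,.469]); y/=np.linalg.norm(y)
    if flip:y=-y
    return Tm(np.stack([np.cross(y,z),y,z],1),np.array([-86,0,50.])+z*(19-back))
def plan(A,B,n,ease=False,lin=750,ang=np.pi/2):
    """rows from pose A to B, straight line + slerp"""
    rv=R.from_matrix(A[:3,:3].T@B[:3,:3]).as_rotvec(); L=[];G=[]; prev=A
    for i in range(1,n+1):
        s=i/n; s=s*s*(3-2*s) if ease else s
        N=Tm(A[:3,:3]@R.from_rotvec(rv*s).as_matrix(),A[:3,3]+s*(B[:3,3]-A[:3,3])); D=np.linalg.inv(prev)@N
        l=(D[:3,3]/lin).round(4); a=(R.from_matrix(D[:3,:3]).as_rotvec()/ang).round(4)
        L.append(l.tolist()); G.append(a.tolist()); prev=prev@Tm(R.from_rotvec(a*ang).as_matrix(),l*lin)
    m=max(np.linalg.norm(L,axis=1))*lin; w=np.degrees(max(np.linalg.norm(G,axis=1))*ang)
    print("max/row mm %.1f deg %.1f"%(m,w)); print(L); print(G); return prev
E
python3 - <<'E'
from h import *
for n in("scene","top"):
    z=np.load(n+"0.npz"); P=z["P"]; im=z["im"].astype(int)
    X,Y,Z=P[...,0],P[...,1],P[...,2]
    for z0,z1 in((6,26),(12,24),(30,85)):
        m=(X>385)&(X<545)&(Y>85)&(Y<290)&(Z>z0)&(Z<z1)
        k,l,st,ce=cv2.connectedComponentsWithStats(m.astype(np.uint8)); i=1+st[1:,4].argmax(); m=l==i
        q=P[m]; r=cv2.minAreaRect(q[:,:2].astype(np.float32)); print(n,z0,st[i].tolist(),np.round(r[0],1),np.round(r[1],1),round(r[2],1),q.mean(0).round(1))
print(np.array(manip.get_calibration("wrist")["hand_eye"]).round(3), manip.get_calibration("wrist")["fovy"])
t=np.load("top0.npz")["im"]; print(t.shape)
im,d,c,E=grab("wrist"); a=cv2.resize(t[150:330,150:390],(800,600),interpolation=cv2.INTER_CUBIC); save("topcrop.png",a)
E
```

```text
scene 6 [201, 213, 45, 32, 452] [486.2 174.3] [ 79.5 127.1] 27.1 [501.  180.9  14.9]
scene 12 [206, 237, 48, 15, 182] [440.5 149. ] [ 24.5 130.9] 28.5 [441.  144.6  17.2]
scene 30 [191, 221, 15, 22, 220] [439.9 236.3] [55.7 29.1] 27.9 [438.3 234.9  56.6]
top 6 [220, 209, 46, 35, 619] [479.3 168. ] [118.3 134.2] 30.3 [480.8 162.   14.1]
top 12 [234, 225, 31, 17, 172] [461.6 141.9] [50.5 98.6] 27.0 [454.4 148.2  17.2]
top 30 [213, 219, 14, 18, 139] [442.  237.7] [58.1 29.6] 27.1 [439.9 236.8  58.3]
[[-1.00000e-03  9.64000e-01  2.66000e-01  6.79110e+01]
 [ 1.00000e+00  1.00000e-03  0.00000e+00 -4.58000e-01]
 [-0.00000e+00  2.66000e-01 -9.64000e-01 -1.79248e+02]
 [ 0.00000e+00  0.00000e+00  0.00000e+00  1.00000e+00]] 59.46542727429643
(420, 560, 3)
```

View pics/topcrop.png

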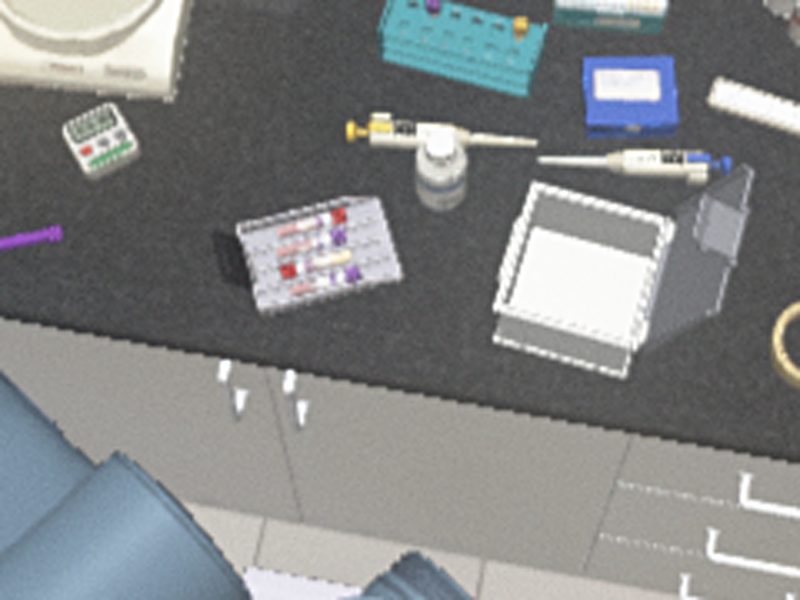

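The crop shows the tray at (320,255) with four tubes, its dark handle at (230,250), and the lip pointing right. The box is open and its lid stands at (715,250). The grip plate gives a tray yaw of about -62.5°. I'm moving to the pre-grasp.

Run:
```python
from h import *
g=np.array([441,237]); yaw=np.radians(-62.5); c=g+86*np.array([np.cos(yaw),np.sin(yaw)]); print(c)
B=tray_T(c,yaw)@grasp_in_tray(True,120); print(B.round(3)); plan(T_tool(),B,12,True)
```

```text
[480.71038074 160.71706835]
[[-8.87000e-01 -4.08000e-01  2.17000e-01  4.19124e+02]
 [-4.62000e-01  7.83000e-01 -4.16000e-01  2.79024e+02]
 [ 0.00000e+00 -4.69000e-01 -8.83000e-01  1.39199e+02]
 [ 0.00000e+00  0.00000e+00  0.00000e+00  1.00000e+00]]
max/row mm 40.2 deg 7.1
[[-0.0073, -0.0041, 0.0014], [-0.0201, -0.0116, 0.0042], [-0.0293, -0.0188, 0.0071], [-0.0349, -0.0257, 0.0105], [-0.0366, -0.0319, 0.0142], [-0.0348, -0.0366, 0.0178], [-0.0303, -0.039, 0.0208], [-0.024, -0.0384, 0.0225], [-0.0172, -0.0347, 0.0221], [-0.0109, -0.0278, 0.0192], [-0.0056, -0.0185, 0.0135], [-0.0017, -0.0066, 0.0051]]
[[0.0057, -0.0027, -0.0107], [0.0158, -0.0074, -0.0298], [0.0239, -0.0112, -0.0448], [0.0299, -0.014, -0.0563], [0.034, -0.0159, -0.0638], [0.036, -0.0168, -0.0677], [0.0359, -0.0169, -0.0676], [0.034, -0.0159, -0.0638], [0.0299, -0.014, -0.0563], [0.0239, -0.0111, -0.0449], [0.0158, -0.0074, -0.0297], [0.0057, -0.0027, -0.0107]]
```

Request:
apply_moves(linear=[[-0.0073, -0.0041, 0.0014], [-0.0201, -0.0116, 0.0042], [-0.0293, -0.0188, 0.0071], [-0.0349, -0.0257, 0.0105], [-0.0366, -0.0319, 0.0142], [-0.0348, -0.0366, 0.0178], [-0.0303, -0.039, 0.0208], [-0.024, -0.0384, 0.0225], [-0.0172, -0.0347, 0.0221], [-0.0109, -0.0278, 0.0192], [-0.0056, -0.0185, 0.0135], [-0.0017, -0.0066, 0.0051]], angular=[[0.0057, -0.0027, -0.0107], [0.0158, -0.0074, -0.0298], [0.0239, -0.0112, -0.0448], [0.0299, -0.014, -0.0563], [0.034, -0.0159, -0.0638], [0.036, -0.0168, -0.0677], [0.0359, -0.0169, -0.0676], [0.034, -0.0159, -0.0638], [0.0299, -0.014, -0.0563], [0.0239, -0.0111, -0.0449], [0.0158, -0.0074, -0.0297], [0.0057, -0.0027, -0.0107]], claw=[-1, -1, -1, -1, -1, -1, -1, -1, -1, -1, -1, -1])

```text
time: 2.45
eef_pos: [419.3, 277.5, 138.5]
tcp_rot: [0.057, -0.231, 0.942, -0.236]
wrist_force: [0.3, -0.5, 0.6]
width: 85.1
grasp_force: 0.0
```

Run:
```python
from h import *
s=manip.state(); print(s["eef_pos"],s["tcp_rot"],s["joints"],s["time"])
im,d,c,E=grab("wrist"); save("w1.png",im); P=cloud(im,d,c,E); np.savez("w1.npz",P=P,im=im)
```

```text
[419.32149875 277.49533077 138.54160835] [ 0.05655992 -0.23095732  0.94230919 -0.23561214] [ 0.67657203  0.22782185  1.76243426 -0.49958001  1.29337738 -1.20073309] 2.45
```

View pics/w1.png

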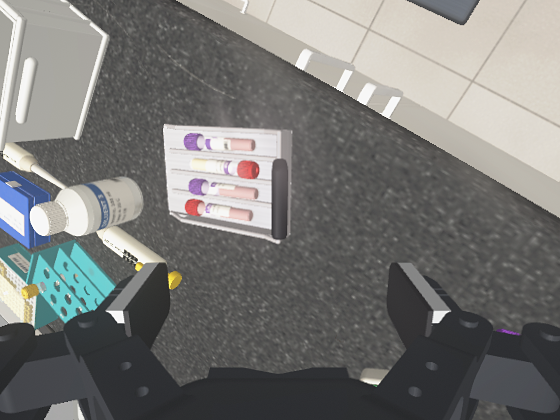

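The wrist view shows the grip plate's top at px (280,198), the tray with its four tubes at (170–290, 125–240), and the open fingers at the bottom. I'm measuring from the depth data.

Run:
```python
from h import *
z=np.load("w1.npz"); P=z["P"]; im=z["im"].astype(int); X,Y,Z=P[...,0],P[...,1],P[...,2]
sub=np.zeros_like(X,bool); sub[110:250,150:305]=1
print("table",np.nanmedian(Z[130:200,310:400]))
m=sub&(Z>32)&(Z<85)&(im.max(2)<110); q=P[m]
r=cv2.minAreaRect(q[:,:2].astype(np.float32)); print("grip",m.sum(),np.round(r[0],1),np.round(r[1],1),round(r[2],1),q.mean(0).round(1),q.min(0).round(),q.max(0).round())
t=m&(Z>66); q=P[t]; r=cv2.minAreaRect(q[:,:2].astype(np.float32)); print("grip top",np.round(r[0],1),np.round(r[1],1),round(r[2],1),q.mean(0).round(1))
c0=P[m].mean(0); u,s,v=np.linalg.svd(P[m]-c0,full_matrices=False); print(v.round(3),s)
m=sub&(Z>9)&(Z<26); q=P[m]; r=cv2.minAreaRect(q[:,:2].astype(np.float32)); print("tray walls",np.round(r[0],1),np.round(r[1],1),round(r[2],1))
# sections in tray frame
yaw=np.radians(-62.5); T=np.linalg.inv(tray_T([480.7,160.7],yaw)); Q=P[sub]@T[:3,:3].T+T[:3,3]; C=im[sub].max(1)
for lo,hi in((9,26),(32,85)):
    k=(Q[:,2]>lo)&(Q[:,2]<hi); print(lo,np.percentile(Q[k],[1,50,99],axis=0).round(1).tolist())
k=(np.abs(Q[:,1])<20)&(Q[:,0]<-60)
for a in np.arange(-115,-60,4):
    w=k&(abs(Q[:,0]-a)<2); 
    if w.any(): print(a,w.sum(),np.percentile(Q[w,2],[10,50,90]).round(1))
for n in("tray_grip","used_tube_1","tray"): print(n,[(np.round(r["at"]).tolist(),round(r["confidence"],2)) for r in manip.look_for("wrist",n)])
```

```text
table -0.27580953318150137
grip 1193 [436.3 244.7] [58.7 20.7] 39.5 [434.4 244.7  68.2] [412. 218.  34.] [463. 261.  73.]
grip top [437.7 245.8] [55.8 11.6] 27.3 [436.  245.9  69.7]
[[ 0.856  0.503  0.124]
 [ 0.309 -0.303 -0.902]
 [ 0.416 -0.81   0.415]] [572.9135027  174.90340971 110.59167596]
tray walls [479.4 163.9] [100.  140.7] 26.7
9 [[-73.6, -49.1, 9.4], [-8.4, -6.7, 16.1], [51.5, 49.1, 25.3]]
32 [[-100.5, -27.2, 36.8], [-95.9, -3.7, 69.6], [-78.9, 26.9, 72.3]]
-103 1 [67.7 67.7 67.7]
-99 396 [65.1 68.2 69.9]
-95 313 [69.7 70.8 71.7]
-91 168 [69.7 70.8 71.7]
-87 20 [-0.5  0.1  1.3]
-83 180 [-1.2 -0.2  0.6]
-79 170 [-1.1 -0.2  0.7]
-75 193 [-1.  -0.1  4.4]
-71 178 [-0.7  3.6  7.8]
tray_grip [([478.0, 179.0, 5.0], 0.74)]
used_tube_1 [([488.0, 170.0, 15.0], 0.93), ([509.0, 175.0, 12.0], 0.79), ([454.0, 144.0, 13.0], 0.78), ([469.0, 167.0, 18.0], 0.64), ([446.0, 430.0, 10.0], 0.55)]
tray [([471.0, 184.0, 4.0], 0.89)]
```

Run:
```python
from h import *
B=tray_T([480.7,160.7],np.radians(-62.6))@grasp_in_tray(True,0); print(B[:3,3]); plan(T_tool(),B,8,True)
```

```text
[445.22437663 229.13941538  33.22006325]
max/row mm 22.1 deg 0.0
[[0.0, -0.0, 0.0069], [0.0, -0.0001, 0.0182], [0.0, -0.0, 0.0257], [0.0001, -0.0001, 0.0295], [-0.0, -0.0001, 0.0295], [-0.0, -0.0, 0.0257], [-0.0, -0.0001, 0.0182], [-0.0, -0.0, 0.0069]]
[[0.0, 0.0, 0.0], [0.0001, 0.0001, 0.0], [0.0001, 0.0001, 0.0001], [0.0001, 0.0001, 0.0001], [0.0001, 0.0002, 0.0], [0.0, 0.0001, 0.0001], [0.0001, 0.0001, 0.0], [0.0, -0.0, 0.0]]
```

Request:
apply_moves(linear=[[0, 0, 0.007], [0, 0, 0.018], [0, 0, 0.026], [0, 0, 0.0295], [0, 0, 0.0295], [0, 0, 0.026], [0, 0, 0.018], [0, 0, 0.007], [0, 0, 0]], angular=[[0, 0, 0], [0, 0, 0], [0, 0, 0], [0, 0, 0], [0, 0, 0], [0, 0, 0], [0, 0, 0], [0, 0, 0], [0, 0, 0]], claw=[-0.1, -0.1, -0.1, -0.1, -0.1, -0.1, -0.1, -0.1, -0.1])

```text
time: 3.55
eef_pos: [444.9, 228.3, 31.8]
tcp_rot: [0.057, -0.231, 0.943, -0.235]
wrist_force: [-0.9, 0.5, 0.2]
width: 46.7
grasp_force: 0.0
```

Run:
```python
from h import *
s=manip.state(); print(s["eef_pos"],s["width"],s["wrist_force"],s["time"])
D=np.linalg.inv(T_tool())@(tray_T([480.7,160.7],np.radians(-62.6))@grasp_in_tray(True,0)); print(D.round(2))
```

```text
[444.87012632 228.27416627  31.81966799] 46.72557303518173 [-0.92421774  0.50692056  0.1579715 ] 3.55
[[ 1.   -0.   -0.   -0.71]
 [ 0.    1.   -0.   -0.12]
 [ 0.    0.    1.   -1.52]
 [ 0.    0.    0.    1.  ]]
```

Request:
apply_moves(linear=[[0, 0, 0], [0, 0, 0], [0, 0, 0], [0, 0, 0], [0, 0, 0], [0, 0, 0], [0, 0, 0], [0, 0, 0]], angular=[[0, 0, 0], [0, 0, 0], [0, 0, 0], [0, 0, 0], [0, 0, 0], [0, 0, 0], [0, 0, 0], [0, 0, 0]], claw=[0.3, 0.5, 0.7, 0.9, 1, 1, 1, 1])

```text
time: 4.35
eef_pos: [445.7, 229.4, 33.5]
tcp_rot: [0.058, -0.231, 0.943, -0.235]
wrist_force: [-2.5, 1.5, 6.0]
width: 9.4
grasp_force: 58.9
```

```bash
cat >> h.py <<'E'
M=np.array([483,-116.7]); BY=np.radians(-95.8); b=np.array([np.cos(BY),np.sin(BY)])
def tray_tip(lipx,lipz,deg):
    """tray pose with lip top at box-x lipx, height lipz, pitched lip-down deg"""
    Rm=R.from_euler("z",BY).as_matrix()@R.from_euler("y",np.radians(deg)).as_matrix()
    p=np.r_[M+b*lipx,lipz]-Rm@np.array([80,0,3.]); return Tm(Rm,p)
E
python3 - <<'E'
from h import *
A=T_tool(); t0=tray_T([480.7,160.7],np.radians(-62.6)); G=np.linalg.inv(t0)@A; np.save("G.npy",G); print(G.round(3))
up=t0.copy(); up[2,3]=130; C=plan(A,up@G,12,True)
C=plan(C,tray_tip(-45,133,0)@G,12,True); print(C.round(2))
E
```

```text
[[ 2.0000e-03 -8.8300e-01  4.6900e-01 -7.7099e+01]
 [-1.0000e+00 -1.0000e-03  2.0000e-03  5.0100e-01]
 [-1.0000e-03 -4.6900e-01 -8.8300e-01  3.3469e+01]
 [ 0.0000e+00  0.0000e+00  0.0000e+00  1.0000e+00]]
max/row mm 16.1 deg 0.0
[[-0.0, -0.0016, -0.003], [-0.0, -0.0044, -0.0083], [-0.0, -0.0067, -0.0126], [-0.0001, -0.0084, -0.0158], [0.0, -0.0095, -0.0179], [-0.0, -0.01, -0.0189], [-0.0001, -0.0101, -0.019], [0.0, -0.0095, -0.0179], [-0.0, -0.0084, -0.0158], [-0.0, -0.0067, -0.0125], [-0.0, -0.0044, -0.0084], [-0.0001, -0.0016, -0.003]]
[[0.0, 0.0, -0.0], [0.0, 0.0, -0.0], [0.0, 0.0, -0.0], [0.0, 0.0, -0.0], [0.0, 0.0, -0.0], [0.0, 0.0, -0.0], [0.0, 0.0, -0.0], [0.0, -0.0, -0.0], [0.0, 0.0, -0.0], [0.0, 0.0, -0.0], [0.0, 0.0, -0.0], [0.0, 0.0, -0.0]]
max/row mm 19.4 deg 4.1
[[0.0004, -0.0036, 0.0019], [0.001, -0.01, 0.0053], [0.0009, -0.0151, 0.008], [0.0002, -0.019, 0.0101], [-0.0013, -0.0214, 0.0114], [-0.003, -0.0227, 0.012], [-0.0049, -0.0224, 0.0119], [-0.0064, -0.0207, 0.0111], [-0.0069, -0.018, 0.0095], [-0.0066, -0.0139, 0.0075], [-0.0048, -0.0091, 0.0048], [-0.0018, -0.0032, 0.0017]]
[[0.0, 0.0034, 0.0064], [0.0, 0.0094, 0.0177], [0.0001, 0.0142, 0.0268], [0.0, 0.0179, 0.0336], [0.0001, 0.0202, 0.0381], [0.0001, 0.0214, 0.0403], [0.0, 0.0214, 0.0404], [0.0001, 0.0202, 0.038], [0.0001, 0.0179, 0.0336], [0.0, 0.0142, 0.0268], [0.0, 0.0094, 0.0177], [0.0, 0.0034, 0.0064]]
[[-1.0000e+00  9.0000e-02 -5.0000e-02  5.0390e+02]
 [ 1.0000e-01  8.8000e-01 -4.7000e-01  8.4340e+01]
 [-0.0000e+00 -4.7000e-01 -8.8000e-01  1.6345e+02]
 [ 0.0000e+00  0.0000e+00  0.0000e+00  1.0000e+00]]
```

Request:
apply_moves(linear=[[0, -0.0016, -0.003], [0, -0.0044, -0.0083], [0, -0.0067, -0.0126], [0, -0.0084, -0.0158], [0, -0.0095, -0.0179], [0, -0.01, -0.0189], [0, -0.0101, -0.019], [0, -0.0095, -0.0179], [0, -0.0084, -0.0158], [0, -0.0067, -0.0125], [0, -0.0044, -0.0084], [0, -0.0016, -0.003]], angular=[[0, 0, 0], [0, 0, 0], [0, 0, 0], [0, 0, 0], [0, 0, 0], [0, 0, 0], [0, 0, 0], [0, 0, 0], [0, 0, 0], [0, 0, 0], [0, 0, 0], [0, 0, 0]], claw=[1, 1, 1, 1, 1, 1, 1, 1, 1, 1, 1, 1])

```text
time: 5.55
eef_pos: [445.5, 228.9, 163.4]
tcp_rot: [0.058, -0.231, 0.943, -0.235]
wrist_force: [0.2, 0.4, -2.1]
width: 9.7
grasp_force: 58.7
```

Run:
```python
from h import *
s=manip.state(); print(s["eef_pos"],s["wrist_force"],s["ft_torque"],s["joints"].round(2))
im,d,c,E=grab("wrist"); a=im; 
im2,*_=grab("scene"); bb=cv2.resize(im2[170:300,150:400],(560,291)); save("lift.png",np.vstack([cv2.resize(a,(400,300)), cv2.resize(bb,(400,208))]))
```

```text
[445.50346528 228.94218299 163.3574897 ] [ 0.23328572  0.4053245  -2.07068831] [0.5796677  0.27972652 0.02556251] [ 0.57  0.15  1.8  -0.51  1.28 -1.31]
```

View pics/lift.png

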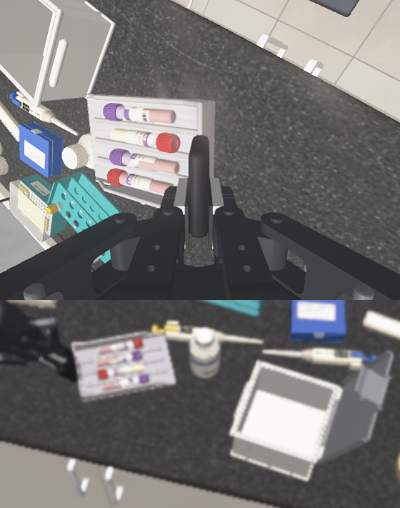

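The tray is held level and lifted with all four tubes in it (scene crop at (125,365), box at (285,415)). I'm carrying it to the box.

Request:
apply_moves(linear=[[0.0004, -0.0036, 0.0019], [0.001, -0.01, 0.0053], [0.0009, -0.0151, 0.008], [0.0002, -0.019, 0.0101], [-0.0013, -0.0214, 0.0114], [-0.003, -0.0227, 0.012], [-0.0049, -0.0224, 0.0119], [-0.0064, -0.0207, 0.0111], [-0.0069, -0.018, 0.0095], [-0.0066, -0.0139, 0.0075], [-0.0048, -0.0091, 0.0048], [-0.0018, -0.0032, 0.0017]], angular=[[0, 0.0034, 0.0064], [0, 0.0094, 0.0177], [0, 0.0142, 0.0268], [0, 0.0179, 0.0336], [0, 0.0202, 0.0381], [0, 0.0214, 0.0403], [0, 0.0214, 0.0404], [0, 0.0202, 0.038], [0, 0.0179, 0.0336], [0, 0.0142, 0.0268], [0, 0.0094, 0.0177], [0, 0.0034, 0.0064]], claw=[1, 1, 1, 1, 1, 1, 1, 1, 1, 1, 1, 1])

```text
time: 6.85
eef_pos: [503.9, 82.6, 162.3]
tcp_rot: [-0.012, 0.05, 0.969, -0.241]
wrist_force: [0.1, 1.3, -2.9]
width: 9.2
grasp_force: 58.7
```

Run:
```python
from h import *
s=manip.state(); print(s["eef_pos"],s["wrist_force"],s["joints"].round(2),s["time"])
G=np.load("G.npy"); A=T_tool(); t=A@np.linalg.inv(G); lip=t@[80,0,3,1]; d=lip[:2]-M; print("lip box x,y,z",d@b, d@[-b[1],b[0]],lip[2], "pitch",np.degrees(np.arcsin(-t[2,0])))
im,dd,c,E=grab("scene"); x=cv2.resize(im[170:300,180:430],(600,312))
im,dd,c,E=grab("wrist"); save("over.png",np.vstack([x[:, :560],im[:280]]))
P=cloud(im,dd,c,E); tm=np.linalg.inv(t); Q=P.reshape(-1,3)@tm[:3,:3].T+tm[:3,3]
for x0 in range(-70,90,10):
    k=(abs(Q[:,0]-x0)<5)&(abs(Q[:,1])<45); print(x0,k.sum(),np.nanpercentile(Q[k,2],[5,25,50]).round(1) if k.any() else "")
def tip(d): return tray_tip(-40,115,d)@G
C=A
for d,n in((20,10),(50,12)): C=plan(C,tip(d),n,True)
```

```text
[503.85745127  82.55699745 162.30160917] [ 0.11909651  1.3204465  -2.93771437] [ 0.24  0.26  1.67 -0.46  1.41 -1.11] 6.85
lip box x,y,z -43.24127226097612 -0.4315574205911106 131.86775927481082 pitch -0.012383901600160783
-70 2397 [-130.  -129.     3.9]
-60 1234 [-130.2 -129.4 -128.9]
-50 2040 [-129.9 -129.     0.4]
-40 3089 [-129.8 -128.5    1.5]
-30 2442 [-129.8 -128.8    1.9]
-20 2357 [-129.8 -128.7    1.6]
-10 1592 [-128.9    0.7   10.2]
0 1492 [-128.4    0.5   10.3]
10 1352 [-128.7   -0.2   10. ]
20 1541 [-128.2    1.    10.4]
30 1244 [-128.6    0.8   10.8]
40 497 [-129.2   -2.    -1.1]
50 1010 [-128.7  -88.5   -2.1]
60 940 [-2.9 -2.3 -1.9]
70 894 [-3.  -2.7 -2.3]
80 324 [-3.3 -2.9 -2.7]
max/row mm 6.2 deg 3.0
[[0.0, -0.0014, -0.0008], [0.0, -0.0037, -0.002], [0.0, -0.0054, -0.0032], [0.0, -0.0064, -0.0042], [0.0001, -0.0067, -0.0048], [-0.0, -0.0065, -0.0052], [-0.0, -0.0057, -0.005], [0.0, -0.0045, -0.0044], [0.0, -0.0029, -0.0031], [0.0, -0.0011, -0.0012]]
[[-0.0062, -0.0001, -0.0], [-0.0169, -0.0001, -0.0001], [-0.0249, -0.0002, -0.0001], [-0.0303, -0.0002, -0.0002], [-0.0329, -0.0003, -0.0002], [-0.0329, -0.0003, -0.0001], [-0.0302, -0.0002, -0.0002], [-0.0249, -0.0002, -0.0001], [-0.0169, -0.0002, -0.0001], [-0.0063, -0.0, -0.0]]
max/row mm 10.3 deg 3.7
[[-0.0, -0.0018, -0.0013], [-0.0, -0.0048, -0.0036], [-0.0, -0.0071, -0.0056], [-0.0, -0.0086, -0.0074], [-0.0, -0.0093, -0.0089], [-0.0, -0.0093, -0.0101], [-0.0, -0.0086, -0.0106], [-0.0001, -0.0074, -0.0106], [0.0, -0.006, -0.0096], [0.0, -0.0044, -0.008], [0.0, -0.0026, -0.0054], [0.0, -0.0009, -0.002]]
[[-0.0066, -0.0, 0.0], [-0.0181, -0.0, 0.0001], [-0.0274, -0.0001, 0.0], [-0.0343, 0.0, 0.0001], [-0.039, -0.0, 0.0001], [-0.0412, -0.0001, 0.0], [-0.0413, -0.0, 0.0001], [-0.039, -0.0001, 0.0001], [-0.0343, 0.0, 0.0001], [-0.0274, -0.0, 0.0001], [-0.0181, -0.0, -0.0], [-0.0066, -0.0, 0.0]]
```

View pics/over.png

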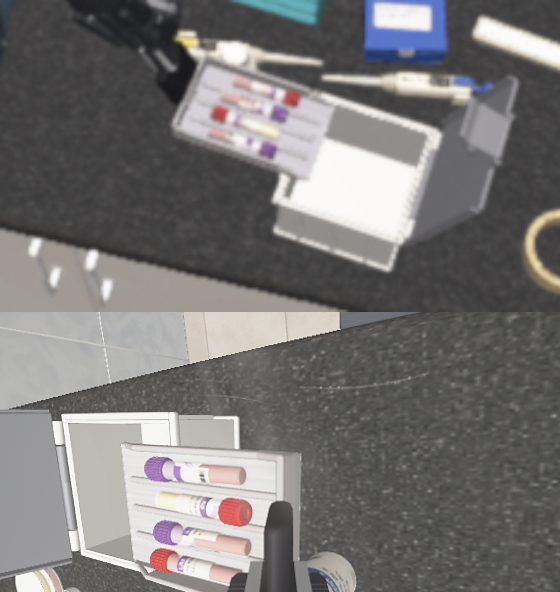

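The tray's lip overhangs the box mouth (scene crop lip at (320,140), mouth at (370,170)), with all tubes still in their lanes. I'm tipping it now.

Request:
apply_moves(linear=[[0, -0.0014, -0.0008], [0, -0.0037, -0.002], [0, -0.0054, -0.0032], [0, -0.0064, -0.0042], [0, -0.0067, -0.0048], [0, -0.0065, -0.0052], [0, -0.0057, -0.005], [0, -0.0045, -0.0044], [0, -0.0029, -0.0031], [0, -0.0011, -0.0012]], angular=[[-0.0062, 0, 0], [-0.0169, 0, 0], [-0.0249, 0, 0], [-0.0303, 0, 0], [-0.0329, 0, 0], [-0.0329, 0, 0], [-0.0302, 0, 0], [-0.0249, 0, 0], [-0.0169, 0, 0], [-0.0063, 0, 0]], claw=[1, 1, 1, 1, 1, 1, 1, 1, 1, 1])

```text
time: 7.95
eef_pos: [501.2, 60.2, 198.4]
tcp_rot: [-0.003, 0.05, 0.996, -0.069]
wrist_force: [0.8, 0.5, -2.6]
width: 9.6
grasp_force: 58.7
```

Request:
apply_moves(linear=[[0, -0.0018, -0.0013], [0, -0.0048, -0.0036], [0, -0.0071, -0.0056], [0, -0.0086, -0.0074], [0, -0.0093, -0.0089], [0, -0.0093, -0.0101], [0, -0.0086, -0.0106], [0, -0.0074, -0.0106], [0, -0.006, -0.0096], [0, -0.0044, -0.008], [0, -0.0026, -0.0054], [0, -0.0009, -0.002]], angular=[[-0.0066, 0, 0], [-0.0181, 0, 0], [-0.0274, 0, 0], [-0.0343, 0, 0], [-0.039, 0, 0], [-0.0412, 0, 0], [-0.0413, 0, 0], [-0.039, 0, 0], [-0.0343, 0, 0], [-0.0274, 0, 0], [-0.0181, 0, 0], [-0.0066, 0, 0]], claw=[1, 1, 1, 1, 1, 1, 1, 1, 1, 1, 1, 1])

```text
time: 9.15
eef_pos: [495.2, 0.8, 255.0]
tcp_rot: [0.009, 0.049, 0.98, 0.191]
wrist_force: [0.6, 0.0, -2.2]
width: 9.1
grasp_force: 58.8
```

Run:
```python
from h import *
s=manip.state(); print(s["eef_pos"],s["wrist_force"],s["joints"].round(2),s["time"])
G=np.load("G.npy"); A=T_tool(); t=A@np.linalg.inv(G); lip=t@[80,0,3,1]; d=lip[:2]-M; print("lip box x,y,z",d@b, d@[-b[1],b[0]],lip[2], "pitch",np.degrees(np.arcsin(-t[2,0])))
im,dd,c,E=grab("scene"); x=cv2.resize(im[170:300,180:430],(600,312))
im,dd,c,E=grab("wrist"); save("tip.png",np.vstack([x[:, :560],im[:280]]))
```

```text
[495.16623382   0.82264109 254.98670261] [ 0.56264512  0.04100092 -2.24615512] [-0.51 -0.02  1.75  0.35  1.57 -2.01] 9.15
lip box x,y,z -40.57932137669197 -0.6024571070091866 115.01944709945542 pitch 50.02873643512885
```

View pics/tip.png

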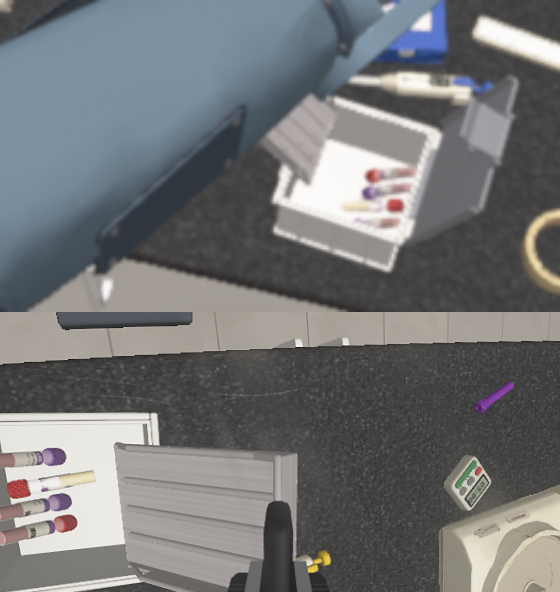

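All four tubes lie in the box (scene crop (390,195)) and the tray is empty. I'm levelling the tray and going back.

Run:
```python
from h import *
G=np.load("G.npy"); C=T_tool(); C=plan(C,tray_tip(-50,140,0)@G,12,True)
up=tray_T([480.7,160.7],np.radians(-62.6)); up[2,3]=110; C=plan(C,up@G,12,True)
```

```text
max/row mm 15.2 deg 6.2
[[-0.0, 0.0013, 0.0029], [-0.0, 0.0038, 0.008], [-0.0001, 0.0063, 0.0119], [-0.0001, 0.009, 0.0142], [-0.0, 0.0115, 0.0152], [-0.0001, 0.0138, 0.0147], [-0.0001, 0.0153, 0.0132], [-0.0, 0.0157, 0.0108], [-0.0001, 0.0148, 0.008], [-0.0, 0.0123, 0.0053], [-0.0001, 0.0083, 0.003], [0.0, 0.0031, 0.0009]]
[[0.0109, -0.0, -0.0], [0.0302, -0.0001, -0.0], [0.0457, -0.0001, -0.0], [0.0572, -0.0001, -0.0001], [0.065, -0.0002, 0.0], [0.0687, -0.0002, 0.0], [0.0688, -0.0001, -0.0], [0.065, -0.0002, -0.0], [0.0572, -0.0001, -0.0001], [0.0456, -0.0001, 0.0], [0.0303, -0.0001, 0.0], [0.0109, -0.0, 0.0]]
max/row mm 19.1 deg 4.1
[[0.0019, 0.0034, -0.001], [0.0051, 0.0096, -0.0029], [0.0073, 0.0145, -0.0044], [0.0083, 0.0187, -0.0057], [0.008, 0.0217, -0.0067], [0.0069, 0.0234, -0.0074], [0.0052, 0.0237, -0.0076], [0.0032, 0.0227, -0.0073], [0.0014, 0.0202, -0.0065], [0.0002, 0.016, -0.0052], [-0.0005, 0.0107, -0.0034], [-0.0003, 0.0038, -0.0013]]
[[-0.0, -0.0034, -0.0064], [-0.0, -0.0094, -0.0177], [-0.0001, -0.0142, -0.0268], [-0.0, -0.0179, -0.0336], [-0.0001, -0.0202, -0.0381], [-0.0001, -0.0214, -0.0403], [-0.0, -0.0214, -0.0403], [-0.0001, -0.0203, -0.0381], [-0.0001, -0.0178, -0.0336], [-0.0, -0.0142, -0.0268], [-0.0, -0.0094, -0.0177], [-0.0, -0.0034, -0.0064]]
```

Request:
apply_moves(linear=[[0, 0.0013, 0.0029], [0, 0.0038, 0.008], [0, 0.0063, 0.0119], [0, 0.009, 0.0142], [0, 0.0115, 0.0152], [0, 0.0138, 0.0147], [0, 0.0153, 0.0132], [0, 0.0157, 0.0108], [0, 0.0148, 0.008], [0, 0.0123, 0.0053], [0, 0.0083, 0.003], [0, 0.0031, 0.0009]], angular=[[0.0109, 0, 0], [0.0302, 0, 0], [0.0457, 0, 0], [0.0572, 0, 0], [0.065, 0, 0], [0.0687, 0, 0], [0.0688, 0, 0], [0.065, 0, 0], [0.0572, 0, 0], [0.0456, 0, 0], [0.0303, 0, 0], [0.0109, 0, 0]], claw=[1, 1, 1, 1, 1, 1, 1, 1, 1, 1, 1, 1])

```text
time: 10.45
eef_pos: [503.2, 92.1, 169.4]
tcp_rot: [-0.012, 0.046, 0.969, -0.242]
wrist_force: [0.7, -0.8, -2.4]
width: 9.3
grasp_force: 58.9
```

Request:
apply_moves(linear=[[0.0019, 0.0034, -0.001], [0.0051, 0.0096, -0.0029], [0.0073, 0.0145, -0.0044], [0.0083, 0.0187, -0.0057], [0.008, 0.0217, -0.0067], [0.0069, 0.0234, -0.0074], [0.0052, 0.0237, -0.0076], [0.0032, 0.0227, -0.0073], [0.0014, 0.0202, -0.0065], [0.0002, 0.016, -0.0052], [-0.0005, 0.0107, -0.0034], [-0.0003, 0.0038, -0.0013]], angular=[[0, -0.0034, -0.0064], [0, -0.0094, -0.0177], [0, -0.0142, -0.0268], [0, -0.0179, -0.0336], [0, -0.0202, -0.0381], [0, -0.0214, -0.0403], [0, -0.0214, -0.0403], [0, -0.0203, -0.0381], [0, -0.0178, -0.0336], [0, -0.0142, -0.0268], [0, -0.0094, -0.0177], [0, -0.0034, -0.0064]], claw=[1, 1, 1, 1, 1, 1, 1, 1, 1, 1, 1, 1])

```text
time: 11.65
eef_pos: [444.7, 230.2, 144.0]
tcp_rot: [0.058, -0.232, 0.942, -0.234]
wrist_force: [-0.5, -0.6, -1.0]
width: 9.5
grasp_force: 58.8
```

Run:
```python
from h import *
s=manip.state(); print(s["eef_pos"],s["wrist_force"],s["joints"].round(2),s["time"])
G=np.load("G.npy"); A=T_tool(); t=A@np.linalg.inv(G); print("nominal tray",t[:3,3])
im,d,c,E=grab("wrist"); P=cloud(im,d,c,E).reshape(-1,3); ti=np.linalg.inv(t); Q=P@ti[:3,:3].T+ti[:3,3]
k=(abs(Q[:,1])<44)&(Q[:,0]>-50)&(Q[:,0]<76)&(Q[:,2]>-15)&(Q[:,2]<8); q=Q[k]
for _ in range(4):
    F=np.c_[q[:,:2],np.ones(len(q))]; a=np.linalg.lstsq(F,q[:,2],rcond=None)[0]; q=q[abs(F@a-q[:,2])<1.5]
print("floor plane",a,len(q),"pitch down deg",np.degrees(-np.arctan(a[0])),"z at -80, 80",a[2]-80*a[0],a[2]+80*a[0])
p=np.arctan(-a[0]); r=np.arctan(a[1])
# actual tray = t * Terr
Te=Tm(R.from_euler("y",p).as_matrix()@R.from_euler("x",r).as_matrix(),[0,0,a[2]-3]); np.save("Te.npy",Te)
G2=np.linalg.inv(Te)@G
g=tray_T([480.7,160.7],np.radians(-62.6),0.5)
print("TCP target",(g@G2)[:3,3]); plan(A,g@G2,12,True)
```

```text
[444.71299718 230.17736509 143.97983143] [-0.45535881 -0.56046489 -1.02713553] [ 0.57  0.18  1.81 -0.51  1.25 -1.29] 11.65
nominal tray [479.84630168 161.56226423 110.4785459 ]
floor plane [-0.02519316 -0.00400344  0.3910579 ] 12731 pitch down deg 1.4431564225397313 z at -80, 80 2.406510630847233 -1.6243948345542272
TCP target [445.13589292 230.10288986  34.62612784]
max/row mm 13.6 deg 0.2
[[-0.0, 0.0013, 0.0025], [-0.0, 0.0037, 0.0071], [-0.0001, 0.0057, 0.0105], [0.0, 0.007, 0.0133], [-0.0, 0.0081, 0.015], [-0.0, 0.0085, 0.0159], [-0.0, 0.0087, 0.0159], [-0.0, 0.0082, 0.0149], [-0.0, 0.0072, 0.0132], [0.0, 0.0058, 0.0104], [0.0, 0.0039, 0.007], [0.0, 0.0014, 0.0025]]
[[0.0003, -0.0, 0.0001], [0.0009, -0.0002, 0.0001], [0.0013, -0.0001, 0.0002], [0.0017, -0.0003, 0.0003], [0.0019, -0.0002, 0.0003], [0.0021, -0.0003, 0.0003], [0.002, -0.0003, 0.0003], [0.0019, -0.0002, 0.0003], [0.0017, -0.0003, 0.0003], [0.0013, -0.0002, 0.0002], [0.0009, -0.0001, 0.0002], [0.0003, -0.0, 0.0]]
```

Request:
apply_moves(linear=[[0, 0.0013, 0.0025], [0, 0.0037, 0.0071], [0, 0.0057, 0.0105], [0, 0.007, 0.0133], [0, 0.0081, 0.015], [0, 0.0085, 0.0159], [0, 0.0087, 0.0159], [0, 0.0082, 0.0149], [0, 0.0072, 0.0132], [0, 0.0058, 0.0104], [0, 0.0039, 0.007], [0, 0.0014, 0.0025]], angular=[[0.0003, 0, 0], [0.0009, 0, 0], [0.0013, 0, 0.0002], [0.0017, -0.0003, 0.0003], [0.0019, -0.0002, 0.0003], [0.0021, -0.0003, 0.0003], [0.002, -0.0003, 0.0003], [0.0019, -0.0002, 0.0003], [0.0017, -0.0003, 0.0003], [0.0013, 0, 0.0002], [0.0009, 0, 0], [0.0003, 0, 0]], claw=[1, 1, 1, 1, 1, 1, 1, 1, 1, 1, 1, 1])

```text
time: 12.9
eef_pos: [445.3, 229.3, 33.9]
tcp_rot: [0.062, -0.229, 0.94, -0.247]
wrist_force: [-5.2, 1.3, 8.8]
width: 9.5
grasp_force: 60.3
```

Request:
apply_moves(linear=[[0, 0, 0], [0, 0, 0]], angular=[[0, 0, 0], [0, 0, 0]], claw=[1, 1])

```text
time: 13.1
eef_pos: [446.0, 229.7, 35.0]
tcp_rot: [0.063, -0.228, 0.94, -0.246]
wrist_force: [-0.5, -0.7, -1.7]
width: 9.2
grasp_force: 58.8
```

Request:
apply_moves(linear=[[0, 0.0006, 0.0012], [0, 0, 0], [0, 0, 0], [0, 0, 0], [0, 0, 0], [0, 0, 0], [0, 0, 0], [0, 0, 0]], angular=[[0, 0, 0], [0, 0, 0], [0, 0, 0], [0, 0, 0], [0, 0, 0], [0, 0, 0], [0, 0, 0], [0, 0, 0]], claw=[1, 0.8, 0.6, 0.4, 0.2, 0, -0.1, -0.1])

```text
time: 13.9
eef_pos: [445.6, 229.4, 33.5]
tcp_rot: [0.062, -0.229, 0.94, -0.246]
wrist_force: [0.2, 0.4, 0.9]
width: 46.9
grasp_force: 0.0
```

Request:
apply_moves(linear=[[0, 0, -0.007], [0, 0, -0.018], [0, 0, -0.026], [0, 0, -0.03], [0, 0, -0.03], [0, 0, -0.04], [0, 0, -0.04], [0, 0, -0.03], [0, 0, -0.018], [0, 0, -0.007]], angular=[[0, 0, 0], [0, 0, 0], [0, 0, 0], [0, 0, 0], [0, 0, 0], [0, 0, 0], [0, 0, 0], [0, 0, 0], [0, 0, 0], [0, 0, 0]], claw=[-0.1, -0.1, -0.1, -0.1, -0.1, 0.5, 1, 1, 1, 1])

```text
time: 14.9
eef_pos: [403.4, 310.8, 196.0]
tcp_rot: [0.063, -0.229, 0.94, -0.246]
wrist_force: [-0.5, 0.4, -1.1]
width: 0.2
grasp_force: 0.0
```

Run:
```python
from h import *
s=manip.state(); print(s["eef_pos"],s["wrist_force"],s["joints"].round(2),s["time"],s["width"])
im,d,c,E=grab("wrist"); save("placed.png",im); P=cloud(im,d,c,E).reshape(-1,3)
ti=np.linalg.inv(tray_T([480.7,160.7],np.radians(-62.6))); Q=P@ti[:3,:3].T+ti[:3,3]
k=(abs(Q[:,1])<40)&(Q[:,0]>-50)&(Q[:,0]<70)&(abs(Q[:,2])<12); q=Q[k]
for _ in range(4):
    F=np.c_[q[:,:2],np.ones(len(q))]; a=np.linalg.lstsq(F,q[:,2],rcond=None)[0]; q=q[abs(F@a-q[:,2])<1.5]
print("floor plane",a,len(q))
# lid close path: outer face point at radius r and angle f, tool down, x axis along box...
```

```text
[403.42598504 310.83356695 196.04622031] [-0.45439602  0.43687878 -1.13692258] [ 0.76  0.2   1.68 -0.5   1.43 -1.18] 14.9 0.23330820181069042
floor plane [-2.13129184e-03 -9.19553563e-04  3.01568208e+00] 4276
```

View pics/placed.png

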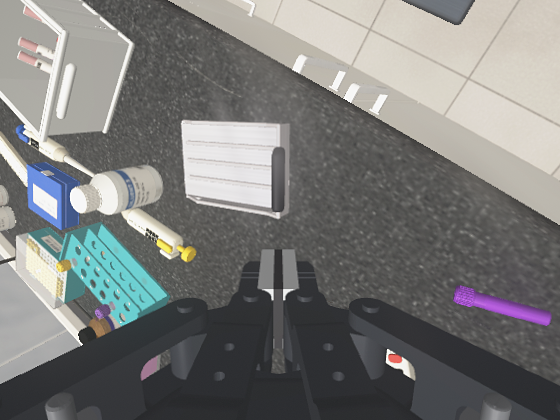

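The tray is back on the worktop, empty and level (floor at 3.0 mm, no tilt), seen at px (235,165). The bottle, timer and purple tube are untouched. Next is the lid.

```bash
cat >> h.py <<'E'
def Rd(): # tool down, tool y along -b
    y=np.r_[-b,0]; z=np.array([0,0,-1.]); return np.stack([np.cross(y,z),y,z],1)
def bt(u,z,v=0): return Tm(Rd(),np.r_[M+b*u+v*np.array([-b[1],b[0]]),z])
E
python3 - <<'E'
from h import *
C=plan(T_tool(),bt(170,360),24,True); print(C[:3,3]); plan(C,bt(151,222),8,True)
E
```

```text
max/row mm 38.8 deg 2.7
[[0.0015, -0.0038, 0.0009], [0.0042, -0.0111, 0.0025], [0.0066, -0.0177, 0.0038], [0.0084, -0.0239, 0.005], [0.0098, -0.0295, 0.0056], [0.0106, -0.0345, 0.0059], [0.0108, -0.039, 0.0059], [0.0105, -0.0429, 0.0054], [0.0098, -0.0461, 0.0046], [0.0086, -0.0487, 0.0036], [0.0072, -0.0504, 0.0022], [0.0054, -0.0514, 0.0008], [0.0037, -0.0516, -0.0008], [0.0018, -0.0509, -0.0024], [0.0, -0.0494, -0.0037], [-0.0015, -0.0471, -0.005], [-0.0028, -0.044, -0.006], [-0.0037, -0.0402, -0.0066], [-0.0043, -0.0357, -0.0068], [-0.0044, -0.0305, -0.0066], [-0.0041, -0.0248, -0.0058], [-0.0034, -0.0184, -0.0047], [-0.0023, -0.0115, -0.0031], [-0.0008, -0.004, -0.0011]]
[[-0.0016, 0.0005, 0.0018], [-0.0046, 0.0014, 0.0053], [-0.0074, 0.0023, 0.0084], [-0.0098, 0.0031, 0.0112], [-0.012, 0.0037, 0.0137], [-0.014, 0.0044, 0.0159], [-0.0156, 0.0048, 0.0177], [-0.0169, 0.0053, 0.0194], [-0.0181, 0.0056, 0.0206], [-0.0189, 0.0059, 0.0215], [-0.0194, 0.006, 0.0221], [-0.0197, 0.0062, 0.0225], [-0.0197, 0.0061, 0.0224], [-0.0195, 0.0061, 0.0222], [-0.0189, 0.0058, 0.0215], [-0.018, 0.0057, 0.0206], [-0.017, 0.0052, 0.0193], [-0.0156, 0.0049, 0.0178], [-0.0139, 0.0043, 0.0159], [-0.012, 0.0038, 0.0137], [-0.0099, 0.003, 0.0112], [-0.0073, 0.0023, 0.0084], [-0.0047, 0.0015, 0.0053], [-0.0016, 0.0005, 0.0018]]
[ 465.81815599 -285.85671186  360.01733424]
max/row mm 25.6 deg 0.0
[[-0.0, 0.0011, 0.0079], [-0.0, 0.0029, 0.0209], [-0.0, 0.004, 0.0294], [-0.0, 0.0047, 0.0338], [-0.0, 0.0046, 0.0338], [-0.0, 0.0041, 0.0295], [-0.0, 0.0029, 0.0208], [-0.0, 0.0011, 0.0079]]
[[0.0, -0.0, -0.0], [0.0, -0.0, -0.0], [0.0, -0.0, -0.0], [0.0, -0.0, -0.0], [0.0, -0.0, -0.0], [0.0, -0.0, -0.0], [0.0, -0.0, -0.0], [0.0, -0.0, -0.0]]
```

Request:
apply_moves(linear=[[0.0015, -0.0038, 0.0009], [0.0042, -0.0111, 0.0025], [0.0066, -0.0177, 0.0038], [0.0084, -0.0239, 0.005], [0.0098, -0.0295, 0.0056], [0.0106, -0.0345, 0.0059], [0.0108, -0.039, 0.0059], [0.0105, -0.0429, 0.0054], [0.0098, -0.0461, 0.0046], [0.0086, -0.0487, 0.0036], [0.0072, -0.0504, 0.0022], [0.0054, -0.0514, 0.0008]], angular=[[-0.0016, 0.0005, 0.0018], [-0.0046, 0.0014, 0.0053], [-0.0074, 0.0023, 0.0084], [-0.0098, 0.0031, 0.0112], [-0.012, 0.0037, 0.0137], [-0.014, 0.0044, 0.0159], [-0.0156, 0.0048, 0.0177], [-0.0169, 0.0053, 0.0194], [-0.0181, 0.0056, 0.0206], [-0.0189, 0.0059, 0.0215], [-0.0194, 0.006, 0.0221], [-0.0197, 0.0062, 0.0225]], claw=[1, 1, 1, 1, 1, 1, 1, 1, 1, 1, 1, 1])

```text
time: 16.15
eef_pos: [433.6, 9.0, 277.1]
tcp_rot: [0.031, -0.089, 0.988, -0.125]
wrist_force: [1.4, 0.1, 0.2]
width: -0.4
grasp_force: 0.0
```

Request:
apply_moves(linear=[[0.0037, -0.0516, -0.0008], [0.0018, -0.0509, -0.0024], [0, -0.0494, -0.0037], [-0.0015, -0.0471, -0.005], [-0.0028, -0.044, -0.006], [-0.0037, -0.0402, -0.0066], [-0.0043, -0.0357, -0.0068], [-0.0044, -0.0305, -0.0066], [-0.0041, -0.0248, -0.0058], [-0.0034, -0.0184, -0.0047], [-0.0023, -0.0115, -0.0031], [-0.0008, -0.004, -0.0011]], angular=[[-0.0197, 0.0061, 0.0224], [-0.0195, 0.0061, 0.0222], [-0.0189, 0.0058, 0.0215], [-0.018, 0.0057, 0.0206], [-0.017, 0.0052, 0.0193], [-0.0156, 0.0049, 0.0178], [-0.0139, 0.0043, 0.0159], [-0.012, 0.0038, 0.0137], [-0.0099, 0.003, 0.0112], [-0.0073, 0.0023, 0.0084], [-0.0047, 0.0015, 0.0053], [-0.0016, 0.0005, 0.0018]], claw=[1, 1, 1, 1, 1, 1, 1, 1, 1, 1, 1, 1])

```text
time: 17.35
eef_pos: [464.5, -288.0, 359.2]
tcp_rot: [-0.001, 0.052, 0.999, -0.001]
wrist_force: [0.0, 0.3, -0.5]
width: 0.2
grasp_force: 0.0
```

Run:
```python
from h import *
s=manip.state(); print(s["eef_pos"],s["tcp_rot"],s["wrist_force"],s["joints"].round(2),s["time"])
im,d,c,E=grab("wrist"); P=cloud(im,d,c,E)
q=P.reshape(-1,3); rel=q[:,:2]-M; u=rel@b; v=rel@[-b[1],b[0]]; z=q[:,2]
# lid profile
for z0 in range(110,262,12):
    k=(abs(z-z0)<4)&(u>60)&(u<160)&(abs(v)<60)
    if k.sum()>20: print("z",z0,k.sum(),"u",np.percentile(u[k],[5,50,95]).round(1))
w=12; r=125
plan(T_tool(),bt(151,222),8,True)
```

```text
[ 464.54343054 -288.03099149  359.19760503] [-9.15912546e-04  5.23350488e-02  9.98628967e-01 -6.25147777e-04] [ 0.049851    0.32908355 -0.53535106] [-0.77  0.03  1.44 -0.    1.67 -2.24] 17.35
z 110 183 u [70.4 73.1 77. ]
z 122 61 u [78.9 80.4 81.7]
z 134 61 u [83.4 85.  86.3]
z 146 69 u [88.  89.3 90.7]
z 158 67 u [92.6 93.9 95.2]
z 170 78 u [97.1 98.3 99.6]
z 182 90 u [101.5 102.8 104.2]
z 194 103 u [106.  107.4 108.7]
z 206 119 u [110.4 111.9 113.4]
z 218 135 u [114.9 116.3 117.8]
z 230 153 u [119.3 120.8 122.2]
z 242 503 u [124.4 127.6 130. ]
z 254 1095 u [119.8 127.  132.5]
max/row mm 25.5 deg 0.0
[[-0.0001, 0.0012, 0.0079], [-0.0001, 0.0032, 0.0207], [-0.0002, 0.0046, 0.0293], [-0.0003, 0.0052, 0.0336], [-0.0002, 0.0051, 0.0336], [-0.0002, 0.0046, 0.0293], [-0.0001, 0.0032, 0.0207], [-0.0001, 0.0012, 0.0079]]
[[-0.0, -0.0, -0.0001], [-0.0001, -0.0002, -0.0002], [-0.0002, -0.0001, -0.0003], [-0.0002, -0.0002, -0.0004], [-0.0001, -0.0002, -0.0003], [-0.0002, -0.0002, -0.0003], [-0.0001, -0.0001, -0.0002], [-0.0, -0.0001, -0.0001]]
```

Run:
```python
from h import *
C=plan(T_tool(),bt(162,225),8,True)
def path(C,pts):
    L=[]
    for u,z in pts:
        D=np.linalg.inv(C)@bt(u,z); l=(D[:3,3]/750).round(4); L.append(l.tolist()); C=C@Tm(np.eye(3),l*750)
    print(L,"max",max(np.linalg.norm(L,axis=1))*750); return C
w=15;off=8
f=lambda p,r:(75-r*np.cos(p)+off*np.sin(p)+w,102+r*np.sin(p)+off*np.cos(p))
C=path(C,[(162+(98-162)*i/8,225+2*i/8) for i in range(1,9)])
ps=np.linspace(1.57,0.15,25)[1:]; pts=[f(p,125) for p in ps]
C=path(C,pts[:12]); C=path(C,pts[12:])
print(C[:3,3])
```

```text
max/row mm 24.7 deg 0.0
[[-0.0001, 0.0006, 0.0077], [-0.0001, 0.0015, 0.0203], [-0.0002, 0.0022, 0.0286], [-0.0003, 0.0025, 0.0329], [-0.0002, 0.0025, 0.0328], [-0.0002, 0.0022, 0.0287], [-0.0002, 0.0015, 0.0203], [-0.0, 0.0006, 0.0077]]
[[-0.0, -0.0, -0.0001], [-0.0001, -0.0002, -0.0002], [-0.0002, -0.0001, -0.0003], [-0.0002, -0.0002, -0.0004], [-0.0001, -0.0002, -0.0003], [-0.0002, -0.0002, -0.0003], [-0.0001, -0.0001, -0.0002], [-0.0, -0.0001, -0.0001]]
[[-0.0, 0.0107, -0.0004], [-0.0, 0.0106, -0.0003], [-0.0, 0.0107, -0.0003], [-0.0, 0.0107, -0.0004], [-0.0, 0.0106, -0.0003], [-0.0, 0.0107, -0.0003], [-0.0, 0.0107, -0.0004], [-0.0, 0.0106, -0.0003]] max 8.030605518888347
[[-0.0, 0.01, -0.0003], [-0.0, 0.0099, 0.0002], [-0.0, 0.0098, 0.0009], [-0.0, 0.0098, 0.0014], [-0.0, 0.0097, 0.002], [-0.0, 0.0095, 0.0025], [-0.0, 0.0094, 0.0031], [-0.0, 0.0092, 0.0037], [-0.0, 0.0089, 0.0042], [-0.0, 0.0087, 0.0047], [-0.0, 0.0084, 0.0053], [-0.0, 0.008, 0.0057]] max 7.503374240966527
[[-0.0, 0.0078, 0.0062], [-0.0, 0.0073, 0.0066], [-0.0, 0.0069, 0.0071], [-0.0, 0.0065, 0.0074], [-0.0, 0.006, 0.0078], [-0.0, 0.0056, 0.0082], [-0.0, 0.0051, 0.0085], [-0.0, 0.0045, 0.0087], [-0.0, 0.0041, 0.0091], [-0.0, 0.0035, 0.0092], [-0.0, 0.0029, 0.0094], [-0.0, 0.0024, 0.0096]] max 7.485736436717499
[486.26854362 -84.46176381 128.5973177 ]
```

Request:
apply_moves(linear=[[0, 0.0006, 0.0077], [0, 0.0015, 0.0203], [-0.0002, 0.0022, 0.0286], [-0.0003, 0.0025, 0.0329], [-0.0002, 0.0025, 0.0328], [-0.0002, 0.0022, 0.0287], [-0.0002, 0.0015, 0.0203], [0, 0.0006, 0.0077]], angular=[[0, 0, 0], [0, 0, 0], [0, 0, 0], [0, 0, 0], [0, 0, 0], [0, 0, 0], [0, 0, 0], [0, 0, 0]], claw=[1, 1, 1, 1, 1, 1, 1, 1])

```text
time: 18.2
eef_pos: [466.2, -275.2, 222.5]
tcp_rot: [-0.002, 0.051, 0.999, 0.0]
wrist_force: [0.6, -0.6, 0.3]
width: -0.2
grasp_force: 0.0
```

Request:
apply_moves(linear=[[0, 0.0107, -0.0003], [0, 0.0107, -0.0003], [0, 0.0107, -0.0003], [0, 0.0107, -0.0003], [0, 0.0107, -0.0003], [0, 0.0107, -0.0003], [0, 0.0107, -0.0003], [0, 0.0107, -0.0003]], angular=[[0, 0, 0], [0, 0, 0], [0, 0, 0], [0, 0, 0], [0, 0, 0], [0, 0, 0], [0, 0, 0], [0, 0, 0]], claw=[1, 1, 1, 1, 1, 1, 1, 1])

```text
time: 19.0
eef_pos: [474.1, -213.4, 228.5]
tcp_rot: [0.0, 0.051, 0.999, -0.002]
wrist_force: [-4.0, -1.1, 9.1]
width: 0.3
grasp_force: 5.0
```

Request:
apply_moves(linear=[[0, 0.01, -0.0003], [0, 0.0099, 0.0002], [0, 0.0098, 0.0009], [0, 0.0098, 0.0014], [0, 0.0097, 0.002], [0, 0.0095, 0.0025], [0, 0.0094, 0.0031], [0, 0.0092, 0.0037], [0, 0.0089, 0.0042], [0, 0.0087, 0.0047], [0, 0.0084, 0.0053], [0, 0.008, 0.0057]], angular=[[0, 0, 0], [0, 0, 0], [0, 0, 0], [0, 0, 0], [0, 0, 0], [0, 0, 0], [0, 0, 0], [0, 0, 0], [0, 0, 0], [0, 0, 0], [0, 0, 0], [0, 0, 0]], claw=[1, 1, 1, 1, 1, 1, 1, 1, 1, 1, 1, 1])

```text
time: 20.2
eef_pos: [485.0, -125.7, 214.7]
tcp_rot: [0.004, 0.05, 0.999, 0.001]
wrist_force: [-28.4, 35.6, 85.9]
width: -0.1
grasp_force: 45.7
```

Run:
```python
from h import *
s=manip.state(); p=s["eef_pos"]; print(p,"u",(p[:2]-M)@b,s["wrist_force"],s["joints"].round(2),s["time"])
im,d,c,E=grab("scene"); P=cloud(im,d,c,E); q=P.reshape(-1,3); rel=q[:,:2]-M; u=rel@b; v=rel@[-b[1],b[0]]; z=q[:,2]
for u0 in range(-80,130,15):
    k=(abs(u-u0)<4)&(v>25)&(v<70)&(z>60)&(z<300)
    k2=(abs(u-u0)<4)&(v<-25)&(v>-70)&(z>60)&(z<300)
    print(u0,[np.percentile(z[j],[10,50,90]).round(0).tolist() if j.sum()>3 else None for j in(k,k2)])
```

```text
[ 485.03421903 -125.73003867  214.74492389] u 8.778240632082287 [-28.40410122  35.56795768  85.92892726] [-0.49 -0.01  1.77  0.01  1.38 -1.97] 20.2
-80 [None, [84.0, 86.0, 88.0]]
-65 [[67.0, 92.0, 101.0], [67.0, 96.0, 101.0]]
-50 [[65.0, 81.0, 97.0], [66.0, 78.0, 99.0]]
-35 [[65.0, 82.0, 99.0], [63.0, 77.0, 101.0]]
-20 [[64.0, 73.0, 77.0], [64.0, 77.0, 98.0]]
-5 [[61.0, 66.0, 69.0], [64.0, 81.0, 100.0]]
10 [[65.0, 72.0, 84.0], [69.0, 89.0, 101.0]]
25 [[63.0, 70.0, 72.0], [67.0, 97.0, 257.0]]
40 [[226.0, 228.0, 228.0], [89.0, 229.0, 241.0]]
55 [[177.0, 188.0, 202.0], [76.0, 182.0, 198.0]]
70 [[127.0, 138.0, 153.0], [123.0, 136.0, 148.0]]
85 [None, None]
100 [None, None]
115 [None, None]
```

Run:
```python
from h import *
s=manip.state(); print(s["wrist_force"],s["eef_pos"])
im,d,c,E=grab("top"); x=cv2.resize(im[170:290,260:420],(560,420),interpolation=cv2.INTER_CUBIC)
im,d,c,E=grab("wrist"); y=im[:]; save("lid.png",cv2.resize(np.vstack([x,y]),(400,600)))
P=cloud(im,d,c,E); q=P.reshape(-1,3); rel=q[:,:2]-M; u=rel@b; v=rel@[-b[1],b[0]]; z=q[:,2]; np.savez("lidw.npz",P=P,im=im)
```

```text
[-26.12424564  36.4389645   79.05339828] [ 485.06935645 -124.03297626  214.28604737]
```

View pics/lid.png

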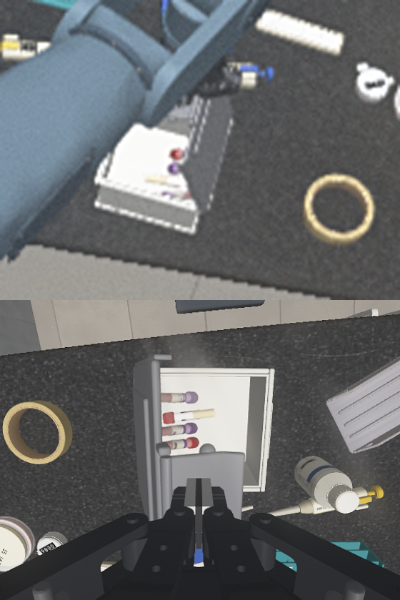

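Run:
```python
from h import *
P=np.load("lidw.npz")["P"]; q=P.reshape(-1,3); rel=q[:,:2]-M; u=rel@b; v=rel@[-b[1],b[0]]; z=q[:,2]
s=manip.state(); print("tcp u,v",(s["eef_pos"][:2]-M)@b,(s["eef_pos"][:2]-M)@[-b[1],b[0]])
for v0 in(-50,-35,-20,-10,0,10,20,35,50):
    print("v",v0)
    for u0 in range(-50,100,6):
        k=(abs(u-u0)<3)&(abs(v-v0)<4)&(z>130)&(z<330)
        if k.sum()>3: print("   u",u0,k.sum(),np.percentile(z[k],[5,50,95]).round(0).tolist())
```

```text
tcp u,v 7.30527758561119 2.8019238277592353
v -50
   u 28 126 [246.0, 247.0, 248.0]
   u 34 188 [237.0, 247.0, 248.0]
   u 40 157 [220.0, 229.0, 233.0]
   u 46 86 [199.0, 212.0, 222.0]
   u 52 67 [177.0, 191.0, 202.0]
   u 58 49 [158.0, 171.0, 184.0]
   u 64 34 [142.0, 153.0, 162.0]
   u 70 25 [132.0, 135.0, 145.0]
v -35
   u 28 112 [245.0, 247.0, 248.0]
   u 34 184 [238.0, 247.0, 248.0]
   u 40 155 [228.0, 229.0, 235.0]
   u 46 63 [207.0, 217.0, 225.0]
   u 52 46 [188.0, 197.0, 205.0]
   u 58 34 [168.0, 176.0, 185.0]
   u 64 27 [150.0, 159.0, 166.0]
   u 70 20 [132.0, 139.0, 145.0]
v -20
   u -20 67 [248.0, 249.0, 250.0]
   u -14 244 [247.0, 249.0, 250.0]
   u -8 431 [246.0, 249.0, 329.0]
   u -2 526 [246.0, 284.0, 329.0]
   u 4 437 [246.0, 251.0, 329.0]
   u 10 275 [250.0, 252.0, 254.0]
   u 16 509 [253.0, 256.0, 329.0]
   u 22 546 [255.0, 259.0, 329.0]
   u 28 214 [248.0, 258.0, 260.0]
   u 34 155 [238.0, 247.0, 248.0]
   u 40 152 [228.0, 229.0, 235.0]
   u 46 57 [210.0, 219.0, 226.0]
   u 52 38 [188.0, 196.0, 203.0]
   u 58 33 [169.0, 177.0, 185.0]
   u 64 26 [148.0, 156.0, 166.0
[... 1902 characters left out ...]
6 [132.0, 139.0, 145.0]
v 20
   u -20 37 [248.0, 249.0, 250.0]
   u -14 61 [248.0, 249.0, 250.0]
   u 28 10 [247.0, 248.0, 248.0]
   u 34 108 [237.0, 247.0, 248.0]
   u 40 127 [227.0, 229.0, 234.0]
   u 46 49 [207.0, 216.0, 225.0]
   u 52 35 [188.0, 198.0, 204.0]
   u 58 28 [168.0, 178.0, 186.0]
   u 64 20 [152.0, 159.0, 167.0]
   u 70 17 [134.0, 139.0, 147.0]
v 35
   u 40 41 [228.0, 229.0, 230.0]
   u 46 42 [208.0, 216.0, 226.0]
   u 52 35 [190.0, 199.0, 206.0]
   u 58 24 [171.0, 179.0, 186.0]
   u 64 22 [150.0, 159.0, 166.0]
   u 70 16 [134.0, 140.0, 146.0]
v 50
   u 52 8 [190.0, 191.0, 196.0]
   u 58 14 [171.0, 179.0, 185.0]
   u 64 15 [151.0, 160.0, 166.0]
   u 70 8 [134.0, 140.0, 145.0]
```

The wrist view shows the lid edge-on at (150,440) with the tongue at (205,480), and the finger tips pressing against the tongue from above and in front. The force on the tool points along the tongue's outward normal, so I'll back out upward in small steps.

Request:
apply_moves(linear=[[0, 0.001, -0.006], [0, 0.001, -0.006], [0, 0.001, -0.006]], angular=[[0, 0, 0], [0, 0, 0], [0, 0, 0]], claw=[1, 1, 1])

```text
time: 20.65
eef_pos: [483.3, -126.5, 218.4]
tcp_rot: [0.001, 0.05, 0.999, -0.001]
wrist_force: [-0.0, 0.2, 0.0]
width: 0.1
grasp_force: 0.3
```

```bash
cat >> h.py <<'E'
def uvz(n):
    im,d,c,E=grab(n); q=cloud(im,d,c,E).reshape(-1,3); rel=q[:,:2]-M
    return im,rel@b,rel@[-b[1],b[0]],q[:,2]
def prof(n,v0,us=range(-80,140,10),dv=5,zr=(104,330)):
    im,u,v,z=uvz(n)
    for a in us:
        k=(abs(u-a)<3)&(abs(v-v0)<dv)&(z>zr[0])&(z<zr[1])
        if k.sum()>3: print(n,v0,"u",a,k.sum(),np.percentile(z[k],[5,50,95]).round(0).tolist())
E
python3 - <<'E'
from h import *
prof("wrist",-45); prof("wrist",20)
E
```

```text
wrist -45 u 30 40 [245.0, 247.0, 249.0]
wrist -45 u 40 141 [229.0, 235.0, 248.0]
wrist -45 u 50 57 [202.0, 213.0, 221.0]
wrist -45 u 60 31 [169.0, 179.0, 186.0]
wrist -45 u 70 21 [130.0, 140.0, 149.0]
wrist 20 u -10 41 [250.0, 252.0, 253.0]
wrist 20 u 40 99 [229.0, 236.0, 247.0]
wrist 20 u 50 42 [204.0, 214.0, 223.0]
wrist 20 u 60 26 [168.0, 177.0, 186.0]
wrist 20 u 70 18 [134.0, 141.0, 151.0]
```

Run:
```python
from h import *
T=T_tool(); im,d,c,E=grab("wrist"); P=cloud(im,d,c,E); np.savez("now.npz",P=P,im=im)
Q=(P.reshape(-1,3)-T[:3,3])@T[:3,:3]; Q=Q.reshape(P.shape)
for r in range(200,420,12):
    print(r,[ (int(d[r,k]),Q[r,k].round(0).astype(int).tolist() if d[r,k] else None) for k in(262,275,290,330)])
```

```text
200 [(371, [-25, -16, 181]), (386, [-29, -3, 195]), (399, [-32, 13, 208]), (400, [-33, 57, 209])]
212 [(405, [-46, -18, 210]), (405, [-46, -3, 210]), (153, [25, 5, -32]), (403, [-46, 57, 208])]
224 [(149, [21, -7, -37]), (150, [21, -1, -36]), (153, [20, 5, -34]), (151, [20, 21, -35])]
236 [(150, [16, -7, -37]), (152, [15, -1, -35]), (154, [15, 5, -33]), (154, [15, 22, -33])]
248 [(151, [11, -7, -38]), (154, [10, -1, -35]), (154, [10, 5, -35]), (155, [9, 22, -34])]
260 [(138, [12, -6, -51]), (137, [12, -1, -52]), (137, [12, 4, -52]), (155, [4, 22, -35])]
272 [(127, [12, -6, -63]), (128, [11, -1, -61]), (127, [12, 4, -63]), (159, [-2, 22, -33])]
284 [(118, [12, -5, -72]), (118, [12, -1, -72]), (119, [12, 4, -71]), (160, [-8, 23, -34])]
296 [(109, [13, -5, -81]), (116, [9, -1, -74]), (109, [13, 3, -81]), (161, [-13, 23, -34])]
308 [(102, [13, -5, -88]), (117, [5, -1, -74]), (102, [13, 3, -88]), (112, [8, 16, -79])]
320 [(97, [13, -4, -93]), (119, [1, -1, -74]), (97, [13, 3, -94]), (97, [13, 14, -94])]
332 [(89, [14, -4, -101]), (121, [-5, -1, -73]), (95, [11, 3, -96]), (83, [18, 12, -107])]
344 [(89, [11, -4, -102]), (122, [-9, -1, -74]), (109, [-1, 3, -85]), (81, [17, 11, -109])]
356 [(91, [7, -4, -101]), (426, [-215, -4, 185]), (109, [-4, 3, -86]), (75, [18, 11, -114])]
368 [(92, [4, -4, -101]), (430, [-231, -4, 185]), (108, [-7, 3, -88]), (73, [17, 10, -117])]
380 [(78, [11, -4, -113]), (78, [11, -1, -114]), (77, [12, 2, -114]), (68, [18, 10, -122])]
392 [(73, [12, -3, -118]), (75, [11, -1, -117]), (73, [12, 2, -118]), (66, [17, 9, -124])]
404 [(70, [12, -3, -121]), (71, [12, -1, -121]), (71, [11, 2, -121]), (60, [20, 8, -130])]
416 [(68, [12, -3, -124]), (67, [12, -1, -125]), (68, [12, 2, -124]), (59, [19, 8, -131])]
```

Request:
apply_moves(linear=[[0, 0, -0.01], [0, 0, -0.015], [0, 0, -0.02], [0, 0, -0.025], [0, 0, -0.03], [0, 0, -0.03], [0, 0, -0.015], [0, 0, 0]], angular=[[0, 0, 0], [0, 0, 0], [0, 0, 0], [0, 0, 0], [0, 0, 0], [0, 0, 0], [0, 0, 0], [0, 0, 0]], claw=[1, 1, 1, 1, 1, 1, 1, 1])

```text
time: 21.6
eef_pos: [483.3, -128.0, 325.5]
tcp_rot: [0.001, 0.051, 0.999, -0.001]
wrist_force: [0.5, 0.2, 0.8]
width: -0.3
grasp_force: 0.0
```

Run:
```python
from h import *
s=manip.state(); p=s["eef_pos"]; print(p,"u",(p[:2]-M)@b,"v",(p[:2]-M)@[-b[1],b[0]],s["wrist_force"],s["joints"].round(2),s["time"])
prof("wrist",-45); prof("wrist",0)
```

```text
[ 483.32248402 -128.03985154  325.53326236] u 11.24921049844259 v 1.4667965355127381 [0.45357971 0.18234834 0.81668713] [-0.5  -0.07  1.61 -0.    1.6  -1.96] 21.6
wrist -45 u 30 6 [247.0, 248.0, 249.0]
wrist -45 u 40 83 [229.0, 240.0, 248.0]
wrist -45 u 50 56 [204.0, 215.0, 224.0]
wrist -45 u 60 34 [167.0, 179.0, 187.0]
wrist -45 u 70 21 [135.0, 138.0, 146.0]
wrist 0 u -10 123 [250.0, 251.0, 253.0]
wrist 0 u 0 120 [249.0, 250.0, 252.0]
wrist 0 u 10 124 [252.0, 253.0, 254.0]
wrist 0 u 20 109 [255.0, 256.0, 257.0]
wrist 0 u 30 124 [258.0, 260.0, 261.0]
wrist 0 u 40 74 [229.0, 241.0, 248.0]
wrist 0 u 50 49 [206.0, 215.0, 225.0]
wrist 0 u 60 31 [171.0, 179.0, 187.0]
wrist 0 u 70 27 [133.0, 142.0, 150.0]
```

Run:
```python
from h import *
C=plan(T_tool(),bt(95,325),5,True); C=plan(C,bt(95,205),7,True)
```

```text
max/row mm 25.0 deg 0.1
[[0.0, -0.0117, -0.0003], [0.0001, -0.0278, -0.0006], [0.0002, -0.0333, -0.0008], [0.0001, -0.0278, -0.0006], [0.0, -0.0117, -0.0003]]
[[-0.0001, -0.0002, -0.0001], [-0.0002, -0.0003, -0.0001], [-0.0002, -0.0005, -0.0002], [-0.0002, -0.0004, -0.0002], [-0.0001, -0.0002, -0.0001]]
max/row mm 25.5 deg 0.0
[[0.0, 0.0, 0.0089], [0.0, 0.0, 0.0228], [0.0, 0.0, 0.0313], [0.0, 0.0, 0.034], [0.0, 0.0, 0.0313], [0.0, 0.0, 0.0228], [0.0, 0.0, 0.0089]]
[[-0.0, 0.0, 0.0], [-0.0, 0.0, 0.0], [-0.0, 0.0, 0.0], [-0.0, 0.0, 0.0], [-0.0, 0.0, 0.0], [-0.0, 0.0, 0.0], [-0.0, 0.0, 0.0]]
```

Request:
apply_moves(linear=[[0, -0.0117, 0], [0, -0.0278, 0], [0, -0.0333, 0], [0, -0.0278, 0], [0, -0.0117, 0], [0, 0, 0.0089], [0, 0, 0.0228], [0, 0, 0.0313], [0, 0, 0.034], [0, 0, 0.0313], [0, 0, 0.0228], [0, 0, 0.0089]], angular=[[0, 0, 0], [0, 0, 0], [0, 0, 0], [0, 0, 0], [0, 0, 0], [0, 0, 0], [0, 0, 0], [0, 0, 0], [0, 0, 0], [0, 0, 0], [0, 0, 0], [0, 0, 0]], claw=[1, 1, 1, 1, 1, 1, 1, 1, 1, 1, 1, 1])

```text
time: 22.9
eef_pos: [472.5, -209.6, 201.2]
tcp_rot: [-0.003, 0.051, 0.999, 0.001]
wrist_force: [-0.4, -0.1, -0.1]
width: 0.2
grasp_force: 0.0
```

Request:
apply_moves(linear=[[0, 0.0107, 0], [0, 0.0107, 0], [0, 0.008, 0]], angular=[[0, 0, 0], [0, 0, 0], [0, 0, 0]], claw=[1, 1, 1])

```text
time: 23.2
eef_pos: [476.8, -188.8, 205.1]
tcp_rot: [0.0, 0.051, 0.999, -0.001]
wrist_force: [0.4, -0.1, -0.5]
width: 0.1
grasp_force: 0.0
```

Request:
apply_moves(linear=[[0, 0.006, 0], [0, 0.006, 0], [0, 0.006, 0]], angular=[[0, 0, 0], [0, 0, 0], [0, 0, 0]], claw=[1, 1, 1])

```text
time: 23.5
eef_pos: [477.6, -175.8, 204.3]
tcp_rot: [-0.0, 0.051, 0.999, -0.001]
wrist_force: [0.5, -0.1, -0.7]
width: -0.0
grasp_force: 0.0
```

Run:
```python
from h import *
s=manip.state(); p=s["eef_pos"]; print(p,"u",(p[:2]-M)@b,"v",(p[:2]-M)@[-b[1],b[0]],s["wrist_force"],s["time"])
prof("wrist",-45); prof("wrist",0,zr=(104,270))
```

```text
[ 477.6439982  -175.82075379  204.32126447] u 59.35935514238752 v 0.6459415989094179 [ 0.46277377 -0.10046489 -0.73757592] 23.5
wrist -45 u 30 23 [246.0, 248.0, 249.0]
wrist -45 u 40 534 [230.0, 239.0, 248.0]
wrist -45 u 50 328 [204.0, 214.0, 223.0]
wrist -45 u 60 184 [169.0, 179.0, 187.0]
wrist -45 u 70 124 [133.0, 143.0, 152.0]
wrist 0 u -10 376 [250.0, 252.0, 253.0]
wrist 0 u 0 297 [250.0, 251.0, 252.0]
wrist 0 u 10 299 [252.0, 253.0, 255.0]
wrist 0 u 20 343 [255.0, 256.0, 257.0]
wrist 0 u 30 341 [258.0, 260.0, 261.0]
wrist 0 u 40 421 [230.0, 240.0, 248.0]
wrist 0 u 50 256 [205.0, 215.0, 224.0]
wrist 0 u 60 163 [169.0, 179.0, 188.0]
wrist 0 u 70 98 [134.0, 143.0, 152.0]
wrist 0 u 80 7 [104.0, 104.0, 105.0]
```

Request:
apply_moves(linear=[[0, 0.006, 0], [0, 0.006, 0]], angular=[[0, 0, 0], [0, 0, 0]], claw=[1, 1])

```text
time: 23.8
eef_pos: [478.3, -167.1, 203.9]
tcp_rot: [-0.001, 0.051, 0.999, -0.001]
wrist_force: [-0.7, -0.0, 0.3]
width: 0.2
grasp_force: 0.0
```

Request:
apply_moves(linear=[[0, 0.006, 0], [0, 0.006, 0]], angular=[[0, 0, 0], [0, 0, 0]], claw=[1, 1])

```text
time: 24.0
eef_pos: [479.3, -158.0, 203.9]
tcp_rot: [-0.001, 0.051, 0.999, -0.001]
wrist_force: [0.8, 0.0, -0.6]
width: 0.4
grasp_force: 0.1
```

Run:
```python
from h import *
s=manip.state(); p=s["eef_pos"]; print(p,"u",(p[:2]-M)@b,s["wrist_force"],s["effort"].round(1),s["time"])
prof("wrist",-45)
im,d,c,E=grab("wrist"); T=T_tool(); P=cloud(im,d,c,E); Q=((P.reshape(-1,3)-T[:3,3])@T[:3,:3]).reshape(P.shape)
for r in range(200,300,10): print(r,[Q[r,k].round(0).astype(int).tolist() for k in(240,262,275,290,310)])
```

```text
[ 479.25090093 -157.96575557  203.87663809] u 41.43337422292429 [ 0.8494331   0.03748303 -0.63811568] [ -0.3 -35.9 -35.3   0.1   0.   -0.1] 24.0
wrist -45 u 30 449 [239.0, 246.0, 248.0]
wrist -45 u 40 325 [218.0, 226.0, 229.0]
wrist -45 u 50 200 [188.0, 197.0, 204.0]
wrist -45 u 60 128 [158.0, 166.0, 174.0]
wrist -45 u 70 76 [131.0, 138.0, 144.0]
200 [[7, -25, 57], [20, -8, 6], [25, -1, -14], [28, 5, -25], [33, 12, -42]]
210 [[0, -25, 58], [14, -8, 7], [-9223372036854775808, -9223372036854775808, -9223372036854775808], [24, 5, -25], [29, 12, -43]]
220 [[-7, -26, 58], [9, -8, 6], [15, -1, -13], [19, 5, -25], [25, 13, -43]]
230 [[-15, -26, 58], [4, -8, 6], [11, -1, -14], [14, 5, -24], [21, 13, -43]]
240 [[-22, -26, 60], [-3, -9, 8], [6, -1, -14], [10, 5, -25], [16, 13, -43]]
250 [[-30, -26, 61], [12, -6, -42], [12, -1, -42], [12, 5, -42], [12, 13, -42]]
260 [[-38, -27, 60], [12, -6, -52], [12, -1, -52], [12, 5, -53], [7, 13, -42]]
270 [[-46, -27, 62], [12, -5, -62], [12, -1, -60], [12, 4, -61], [8, 12, -52]]
280 [[8, -13, -60], [12, -5, -69], [12, -1, -68], [12, 4, -69], [8, 12, -60]]
290 [[12, -12, -76], [13, -5, -77], [12, -1, -75], [-9223372036854775808, -9223372036854775808, -9223372036854775808], [14, 10, -80]]<stdin>:5: RuntimeWarning: invalid value encountered in cast
```

```bash
cat >> h.py <<'E'
def lidpath(pts,r0=None):
    C=T_tool(); L=[]
    for u,z in pts:
        T=C.copy(); T[:3,3]=bt(u,z)[:3,3]; D=np.linalg.inv(C)@T; l=(D[:3,3]/750).round(4); L.append(l.tolist()); C=C@Tm(np.eye(3),l*750)
    print(L)
def lidang(n="wrist",vs=(-45,45)):
    im,u,v,z=uvz(n)
    for v0 in vs:
        k=(abs(v-v0)<12)&(z>112)&(z<244)&(u>-75)&(u<74)
        if k.sum()>50:
            rho=np.c_[75-u[k],z[k]-102]; a=np.arctan2(rho[:,1],rho[:,0])
            h,e=np.histogram(a,120,(0,2)); print(n,v0,"phi(hinge-line) mode",e[h.argmax()].round(2),k.sum())
E
python3 - <<'E'
from h import *
lidang()
f=lambda p,r,o:(75-r*np.cos(p)+o*np.sin(p),102+r*np.sin(p)+o*np.cos(p))
lidpath([f(p,107,1.4) for p in np.linspace(1.24,1.0,7)[1:]])
E
```

```text
wrist -45 phi(hinge-line) mode 1.27 3732
wrist 45 phi(hinge-line) mode 1.38 142
[[0.0006, 0.0052, 0.0022], [0.0, 0.0053, 0.0021], [0.0, 0.0052, 0.0023], [0.0, 0.0051, 0.0025], [0.0, 0.005, 0.0028], [0.0, 0.0049, 0.0029]]
```

Request:
apply_moves(linear=[[0, 0.0052, 0.0022], [0, 0.0053, 0.0021], [0, 0.0052, 0.0023]], angular=[[0, 0, 0], [0, 0, 0], [0, 0, 0]], claw=[1, 1, 1])

```text
time: 24.45
eef_pos: [480.5, -146.3, 198.8]
tcp_rot: [-0.001, 0.051, 0.999, -0.001]
wrist_force: [-0.1, 0.3, 0.5]
width: 0.1
grasp_force: 0.1
```

Request:
apply_moves(linear=[[0, 0.0051, 0.0025], [0, 0.005, 0.0028], [0, 0.0049, 0.0029]], angular=[[0, 0, 0], [0, 0, 0], [0, 0, 0]], claw=[1, 1, 1])

```text
time: 24.75
eef_pos: [481.6, -135.0, 192.5]
tcp_rot: [-0.001, 0.051, 0.999, -0.001]
wrist_force: [0.4, -0.9, -0.4]
width: -0.1
grasp_force: 0.1
```

Run:
```python
from h import *
s=manip.state(); p=s["eef_pos"]; print(p,"u",(p[:2]-M)@b,s["wrist_force"],s["time"])
prof("wrist",-45)
T=T_tool(); im,d,c,E=grab("wrist"); P=cloud(im,d,c,E); Q=((P.reshape(-1,3)-T[:3,3])@T[:3,:3]).reshape(P.shape)
print([np.nan_to_num(Q[230,k]).round(0).tolist() for k in(240,262,275,290,310)])
```

```text
[ 481.58139446 -134.98288775  192.53751023] u 18.332651349991384 [ 0.3605018  -0.89540384 -0.3876614 ] 24.75
wrist -45 u 0 64 [235.0, 236.0, 237.0]
wrist -45 u 10 437 [225.0, 230.0, 235.0]
wrist -45 u 20 328 [212.0, 218.0, 221.0]
wrist -45 u 30 236 [194.0, 200.0, 204.0]
wrist -45 u 40 180 [175.0, 180.0, 185.0]
wrist -45 u 50 133 [157.0, 162.0, 166.0]
wrist -45 u 60 100 [137.0, 143.0, 148.0]
wrist -45 u 70 50 [111.0, 115.0, 119.0]
[[2.0, -21.0, 11.0], [10.0, -8.0, -14.0], [15.0, -2.0, -26.0], [17.0, 5.0, -32.0], [21.0, 12.0, -43.0]]
```

The finger tips actually end about 40 mm behind the reported TCP along the tool. That explains the first slip over the lid's edge, and the lid now follows the push. Continuing along the arc.

Run:
```python
from h import *
f=lambda p,r:np.array((75-r*np.cos(p),102+r*np.sin(p)))
ph=np.linspace(1.08,0.2,15)[1:]
lidpath([f(p,128)+np.array([3.6+(10-3.6)*(1.08-p),-22.4-7.6*(1.08-p)]) for p in ph])
# tip location from the earlier unobstructed frame w1? closed frame "placed"
```

```text
[[0.0003, 0.0085, 0.0057], [-0.0, 0.0084, 0.0066], [-0.0001, 0.0081, 0.0071], [0.0, 0.0076, 0.0076], [0.0, 0.0071, 0.0081], [0.0, 0.0067, 0.0086], [-0.0, 0.0061, 0.009], [-0.0, 0.0056, 0.0095], [-0.0, 0.0051, 0.0098], [-0.0001, 0.0044, 0.0101], [0.0, 0.0039, 0.0104], [-0.0, 0.0032, 0.0107], [-0.0, 0.0026, 0.0109], [-0.0001, 0.0019, 0.0111]]
```

Request:
apply_moves(linear=[[0, 0.0085, 0.0057], [0, 0.0084, 0.0066], [0, 0.0081, 0.0071], [0, 0.0076, 0.0076]], angular=[[0, 0, 0], [0, 0, 0], [0, 0, 0], [0, 0, 0]], claw=[1, 1, 1, 1])

```text
time: 25.25
eef_pos: [484.0, -110.4, 171.9]
tcp_rot: [-0.001, 0.051, 0.999, -0.001]
wrist_force: [0.3, -0.7, -0.2]
width: -0.1
grasp_force: 0.0
```

Request:
apply_moves(linear=[[0, 0.0071, 0.0081], [0, 0.0067, 0.0086], [0, 0.0061, 0.009], [0, 0.0056, 0.0095]], angular=[[0, 0, 0], [0, 0, 0], [0, 0, 0], [0, 0, 0]], claw=[1, 1, 1, 1])

```text
time: 25.65
eef_pos: [486.0, -91.7, 145.4]
tcp_rot: [-0.001, 0.051, 0.999, -0.001]
wrist_force: [-0.9, -0.5, -0.1]
width: -0.1
grasp_force: 0.0
```

Run:
```python
from h import *
s=manip.state(); p=s["eef_pos"]; print(p,"u",(p[:2]-M)@b,s["wrist_force"],s["time"])
prof("wrist",-45)
T=T_tool(); im,d,c,E=grab("wrist"); P=cloud(im,d,c,E); Q=((P.reshape(-1,3)-T[:3,3])@T[:3,:3]).reshape(P.shape)
for r in(230,240,246,252,258): print([np.nan_to_num(Q[r,k]).round(0).tolist() for k in(240,262,275,290,310)])
```

```text
[485.97339579 -91.68662674 145.43874255] u -25.18580289204654 [-0.91856583 -0.50198233 -0.09552109] 25.65
wrist -45 u -50 424 [187.0, 188.0, 189.0]
wrist -45 u -40 412 [180.0, 182.0, 184.0]
wrist -45 u -30 385 [177.0, 179.0, 181.0]
wrist -45 u -20 335 [170.0, 172.0, 174.0]
wrist -45 u -10 296 [164.0, 166.0, 168.0]
wrist -45 u 0 265 [157.0, 159.0, 161.0]
wrist -45 u 10 233 [151.0, 153.0, 155.0]
wrist -45 u 20 211 [144.0, 146.0, 148.0]
wrist -45 u 30 184 [137.0, 139.0, 141.0]
wrist -45 u 40 168 [131.0, 133.0, 135.0]
wrist -45 u 50 151 [124.0, 126.0, 128.0]
wrist -45 u 60 118 [114.0, 116.0, 118.0]
wrist -45 u 70 106 [106.0, 110.0, 111.0]
[[11.0, -18.0, -14.0], [13.0, -7.0, -21.0], [14.0, -2.0, -24.0], [15.0, 5.0, -28.0], [16.0, 13.0, -31.0]]
[[6.0, -18.0, -15.0], [8.0, -8.0, -21.0], [9.0, -2.0, -24.0], [11.0, 5.0, -28.0], [11.0, 14.0, -30.0]]
[[2.0, -19.0, -14.0], [5.0, -8.0, -21.0], [7.0, -2.0, -26.0], [0.0, 0.0, 0.0], [8.0, 14.0, -29.0]]
[[-0.0, -19.0, -15.0], [12.0, -7.0, -44.0], [12.0, -1.0, -44.0], [11.0, 5.0, -43.0], [6.0, 14.0, -30.0]]
[[-3.0, -18.0, -16.0], [12.0, -6.0, -51.0], [12.0, -1.0, -51.0], [11.0, 4.0, -49.0], [3.0, 14.0, -30.0]]
```

Request:
apply_moves(linear=[[0, 0.0055, 0.0098], [0, 0.005, 0.0101], [0, 0.0045, 0.0104], [0, 0.004, 0.0107], [0, 0.003, 0.0109], [0, 0.003, 0.0111]], angular=[[0, 0, 0], [0, 0, 0], [0, 0, 0], [0, 0, 0], [0, 0, 0], [0, 0, 0]], claw=[1, 1, 1, 1, 1, 1])

```text
time: 26.35
eef_pos: [487.8, -73.3, 98.0]
tcp_rot: [-0.001, 0.051, 0.999, -0.001]
wrist_force: [-0.7, 0.3, 0.0]
width: -0.2
grasp_force: 0.0
```

Run:
```python
from h import *
s=manip.state(); p=s["eef_pos"]; print(p,"u",(p[:2]-M)@b,"v",(p[:2]-M)@[-b[1],b[0]],s["wrist_force"],s["time"])
prof("wrist",-45,us=range(-90,80,20))
```

```text
[487.7625983  -73.30791873  98.00392416] u -43.6512351225533 v 0.35317411322241854 [-0.73170694  0.25246112  0.03909598] 26.35
wrist -45 u -70 311 [115.0, 116.0, 117.0]
wrist -45 u -50 315 [117.0, 118.0, 119.0]
wrist -45 u -30 305 [115.0, 116.0, 117.0]
wrist -45 u -10 296 [114.0, 115.0, 116.0]
wrist -45 u 10 282 [113.0, 114.0, 115.0]
wrist -45 u 30 280 [112.0, 113.0, 114.0]
wrist -45 u 50 184 [107.0, 108.0, 112.0]
wrist -45 u 70 217 [105.0, 106.0, 107.0]
```

The lid dropped onto the catch bead (outer face 118 mm high near the front). I'm shifting to the press point and pressing down.

Request:
apply_moves(linear=[[0, 0.007, 0], [0, 0.007, 0.004], [0, 0.006, 0.006], [0, 0, 0.005], [0, 0, 0]], angular=[[0, 0, 0], [0, 0, 0], [0, 0, 0], [0, 0, 0], [0, 0, 0]], claw=[1, 1, 1, 1, 1])

```text
time: 26.9
eef_pos: [488.9, -58.3, 86.9]
tcp_rot: [-0.001, 0.051, 0.999, -0.001]
wrist_force: [-0.2, 0.3, -0.4]
width: -0.2
grasp_force: 0.0
```

Request:
apply_moves(linear=[[0, 0, 0.004], [0, 0, 0.003], [0, 0, 0.003]], angular=[[0, 0, 0], [0, 0, 0], [0, 0, 0]], claw=[1, 1, 1])

```text
time: 27.2
eef_pos: [489.5, -58.8, 80.5]
tcp_rot: [-0.001, 0.051, 0.999, -0.001]
wrist_force: [-4.4, 2.2, 9.2]
width: -0.2
grasp_force: 4.4
```

Request:
apply_moves(linear=[[0, 0, 0.003], [0, 0, 0.003]], angular=[[0, 0, 0], [0, 0, 0]], claw=[1, 1])

```text
time: 27.4
eef_pos: [489.5, -58.4, 75.8]
tcp_rot: [-0.001, 0.051, 0.999, -0.0]
wrist_force: [-0.1, 2.1, 1.9]
width: 0.1
grasp_force: 1.1
```

Request:
apply_moves(linear=[[0, 0, 0.003], [0, 0, 0.002]], angular=[[0, 0, 0], [0, 0, 0]], claw=[1, 1])

```text
time: 27.6
eef_pos: [489.6, -58.9, 72.6]
tcp_rot: [-0.001, 0.051, 0.999, -0.001]
wrist_force: [-5.9, 3.5, 19.8]
width: 0.1
grasp_force: 10.0
```

Run:
```python
from h import *
s=manip.state(); p=s["eef_pos"]; print(p,s["wrist_force"],s["time"])
prof("wrist",-45,us=range(-90,80,20),zr=(95,330))
```

```text
[489.63416524 -58.87632817  72.61232808] [-5.90083286  3.45133355 19.78540006] 27.6
wrist -45 u -70 380 [105.0, 107.0, 107.0]
wrist -45 u -50 390 [108.0, 109.0, 110.0]
wrist -45 u -30 388 [109.0, 110.0, 111.0]
wrist -45 u -10 387 [109.0, 110.0, 111.0]
wrist -45 u 10 376 [109.0, 110.0, 111.0]
wrist -45 u 30 360 [109.0, 110.0, 111.0]
wrist -45 u 50 225 [106.0, 107.0, 109.0]
```

Request:
apply_moves(linear=[[0, 0, 0.0015], [0, 0, 0], [0, 0, -0.006], [0, 0, -0.02], [0, 0, -0.04], [0, 0, -0.06], [0, 0, -0.05], [0, 0, -0.03], [0, 0, 0], [0, 0, 0]], angular=[[0, 0, 0], [0, 0, 0], [0, 0, 0], [0, 0, 0], [0, 0, 0], [0, 0, 0], [0, 0, 0], [0, 0, 0], [0, 0, 0], [0, 0, 0]], claw=[1, 1, 1, 1, 1, 1, 1, 1, 1, 1])

```text
time: 28.65
eef_pos: [489.5, -58.6, 224.8]
tcp_rot: [-0.001, 0.051, 0.999, -0.001]
wrist_force: [-0.4, 0.4, -0.8]
width: -0.0
grasp_force: 0.0
```

Run:
```python
from h import *
s=manip.state(); p=s["eef_pos"]; print(p,s["wrist_force"],s["time"])
prof("wrist",-45,us=range(-70,80,20),zr=(95,330)); prof("scene",-45,us=range(-70,80,20),zr=(95,330))
im,d,c,E=grab("wrist"); im2,*_=grab("top"); save("end.png",cv2.resize(np.vstack([im,im2]),(400,600)))
```

```text
[489.48344188 -58.56327403 224.81355091] [-0.43050112  0.4358898  -0.8330626 ] 28.65
wrist -45 u -70 91 [105.0, 107.0, 108.0]
wrist -45 u -50 104 [109.0, 110.0, 111.0]
wrist -45 u -30 104 [108.0, 110.0, 111.0]
wrist -45 u -10 97 [108.0, 110.0, 111.0]
wrist -45 u 10 88 [109.0, 110.0, 111.0]
wrist -45 u 30 94 [109.0, 110.0, 111.0]
wrist -45 u 50 71 [106.0, 107.0, 110.0]
wrist -45 u 70 83 [104.0, 106.0, 107.0]
scene -45 u -70 9 [103.0, 105.0, 107.0]
scene -45 u -50 5 [107.0, 110.0, 112.0]
scene -45 u -30 9 [106.0, 110.0, 111.0]
scene -45 u -10 9 [107.0, 109.0, 113.0]
scene -45 u 10 7 [107.0, 111.0, 114.0]
scene -45 u 30 11 [103.0, 107.0, 112.0]
scene -45 u 50 10 [102.0, 106.0, 109.0]
scene -45 u 70 9 [104.0, 105.0, 107.0]
```

View pics/end.png

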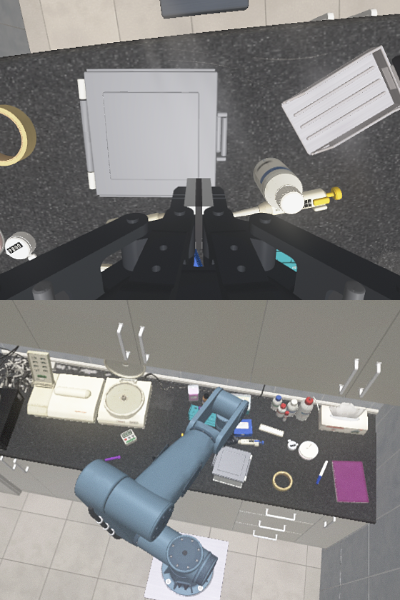

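The lid lies level and shut (wrist view at (150,130)) and stays at 110 mm with the arm clear. The empty tray is flat at (345,100), and the bottle (280,185) and tape roll are standing where they were. Handing in.

```bash
python3 -c "
from station import manip
print(manip.finish_job())"
```

```text
the job is handed in; nothing more can be done
None
```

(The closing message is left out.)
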